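# Load the vial exposure unit

### The arm

A 6-joint arm with a two-finger parallel gripper is mounted at the origin on a cart in front of the work surface, level with it; the furniture and walls round the work are solid. World frame = base frame: x ahead of the robot, y to its left, z up, the work surface at z = 0. Lengths are in m, angles in rad, forces in N, time in s.
With the tool pointing down it reaches from about 0.275 to 0.975 m from the base axis. Payload 8.4 kg.
Tool frame: the origin (TCP) lies at the very end of the fingers, on their centre line; the grasp point (between the pads) lies 19 mm behind it; z points along the fingers, y is the line along which they close (so a half turn about z gives the same grasp; the last joint's range is limited). The gripper opens to 92 mm and grips with 3 to 60 N. Pads are 20 mm wide; open, the fingers measure 128 mm over their backs; the gripper's body (75 mm by 189 mm) begins 69 mm behind the grasp point.
Start: joints at [1.269, 0.353, 1.633, -0, 1.155, -0.002], TCP at [0.185, 0.597, 0.215] pointing down, gripper open.
Joint ranges: [-2.63, 2.63], [-0.92, 2.1], [0.06, 2.66], [-1.3, 4.44], [0, 2.69], [-3.02, 3.02]. Speed limits (rad/s): [2.22, 2.22, 2.79, 3.14, 3.14, 3.14].

### API

Orientations are given as [roll, pitch, yaw] about the fixed x, y, z axes, in that order (R = Rz(yaw) Ry(pitch) Rx(roll)).
In Python, from plant import env gives the robot as it stands.
- The arm moves only by the shell command python3 -m handwheel 'ROWS' [OPENING] [FORCE]. ROWS is a JSON list of rows, 1 to 12 of them, each of 6 numbers: dx, dy, dz in m, then a rotation vector rx, ry, rz in rad; each row is the pose to reach, as a shift and turn from the pose commanded when the command began, along the tool's axes at that moment; what a row does not reach only later rows make up. A row lasts 1/12 s, in which the tool goes at most 0.0417 m and 0.125 rad, less where a joint would pass 70% of its speed; a pose out of reach is approached as far as the arm can. OPENING is the finger opening in m, set as the command begins (- or left out keeps the last). The fingers move at their own pace and stop on an object; FORCE is the grip in N (left out, the last holds). Time passes only in rows, so rows that do not move let the fingers close. It prints the time, the measured TCP pose, the force, the opening and the grip force at its end. Input that does not fit is refused with a message, and nothing moves.
- env.get_state(): the state, without advancing time (a new reading comes with each control period).
- env.snapshot(name): name is "scene" or "top"; returns the picture (420x560x3 uint8, blue, green, red); there is no depth.
- env.calibration(name): a dict with "fx", "fy", "cx", "cy" (pixels), "extrinsics" (4x4, takes a point from camera to world coordinates). Camera axes: x right, y down, z forward; pixel columns grow to the right and rows downward; lengths in m; the calibration is good to about 2 mm. A picture is of the moment at which its call begins. calibration takes no time and is no camera call.
- env.job_done(): hands the job in; it is judged then, once.
Trained networks look in the newest picture that a camera, given by its name, has taken for a name from the list of things; names that differ only in an ending like _2 or _b are one class to them, and where a whole thing is asked for, a point or a joint stands for the part that bears it (a point fixed in the world has none). Each returns a list of dicts, best first, with "conf" (0 to 1); they miss things now and then, are a little off and sometimes report something else, mostly with a low value. They report only what shows in the picture. A call takes as long as a camera call. They do not tell look-alikes from the thing itself.
- env.search_frame(label, camera): "position" ([row, column] as shares, 0 to 1, of the picture: columns of its width, rows of its height, amid what is visible of it).
- env.regions_of(label, camera): "pixels" (420x560 bool, what is visible of it) and "position" ([row, column] as shares, 0 to 1, of the picture: columns of its width, rows of its height, amid what is visible of it).
- env.mark_of(label, camera): "position" ([row, column] as shares, 0 to 1, of the picture: columns of its width, rows of its height: a listed point, or the origin of a listed thing).
The state is a dict: "time": time; "joint_positions": joint angles; "qvel": joint speeds; "effort": joint torques, N m; "eef_pos": TCP position; "orientation": TCP orientation; "contact_force": force on the tool from outside, world axes, zero at the start; "ft_torque": the same for the moment, N m; "width": finger opening in m; "finger_force": force on a finger pad.
Only numpy, scipy, OpenCV 4.12 (cv2) and the standard library are available. Lean on these libraries where they do the work, as an engineer would, in place of code of your own. Each camera call takes 0.05 s, during which the arm holds its last target. There are 200 camera calls.

### The job

Load the light-exposure unit: lift its lamp head right back by the handle, pull up the red spring plunger and slide the dark shutter fully open to the left until the plunger drops into its open hole, stand every vial from the blue rack upright in a well of its own, then slide the shutter fully shut until the plunger drops home again, and only then lower the lamp head gently onto its rests, without letting it fall. Leave the dropper bottle and the timer where they are.

Things in the scene. Friction and masses are not known exactly. Their poses are not given: they have to be found in the camera images.
- unit: white bench exposure unit, 138 deep (x) x 347 long (y) x 135 mm high without lamp head, fixed. Origin: centre of its underside; x away from the robot, y left, z up ('unit' coordinates, mm). Housing x -69..69, y -171..176. Right half: open-topped sample chamber with four wells; left half: a deck that the shutter slides onto, with a strip (top z 122, at x -12) with two holes for the plunger pin
- well_1 (a point): centre of the mouth of the front left well (unit -36, -63, z 68). Each well is a round hole 41 mm wide, 44 mm deep (floor z 24), 2 mm chamfer, in an aluminium block. Wells are 48 mm apart in x, 58 mm in y; 44 mm from well centre to chamber end wall, so in the chamber keep the fingers under 50 mm apart and close them along unit y
- well_2 (a point): centre of the mouth of the rear left well (unit 12, -63, z 68). Chamber inside: x -63..39, y -165..-19, walls up to z 124, slide rails along its front and rear up to z 134.5 leave x -62..38 clear
- well_3 (a point): centre of the mouth of the front right well (unit -36, -121, z 68)
- well_4 (a point): centre of the mouth of the rear right well (unit 12, -121, z 68)
- shutter (a joint): travel of the dark grey shutter plate (107 x 191 x 5 mm, top z 129) in m: 0 shut over the chamber, 0.150 open with the plunger in the open hole, stop at 0.152. It slides along unit +y (to the left) with 1 to 3 N of friction and carries the plunger near its left end; while the pin is in a hole it is locked
- plunger (a joint): lift of the spring plunger in m: 0 pin fully down in a hole, 0.008 pin tip just out of the hole (or riding on the strip between holes), 0.012 upper stop. The spring pulls it down with 4 N at 0, 8 N at the top; it does not stay up, and drops in when released over a hole (1 mm of play either way)
- plunger_knob (a point): centre of the red round plunger knob, 25 mm in diameter, 20 mm high, upright, on the shutter at unit x -12, z 154.5 when down; y 5 with the shutter shut, y 155 with it open. Pinch it from above, closing along unit x; lift it along z, and move it with the shutter along unit y
- lamp_head (a joint): angle of the hinged lamp head in rad: 0 lowered, resting over the chamber; 1.75 fully open, leaning back on its stop, where it stays; it starts lowered. About 0.45 kg, hardly any friction: let go below about 1.4 it falls and slams. Below 0.25 it must never close faster than 2.5 rad/s (a fall of a few mm at the handle does no harm)
- head_handle (a point): middle of the lamp head's handle, a round steel bar 10 mm thick, 100 mm long along unit y, 42 mm clear of the head's front edge so that fingers can straddle it; 174 mm from the hinge (lowered: unit x -116, y -92, z 153, in front of the housing; fully open: about x 97, z 315). Pinched from above along unit x, the bar turns between the fingers as the head swings
- head_hinge (a point): point on the lamp head's hinge axis (unit 58, -92, z 145); the axis is unit y. The head is 127 mm from hinge to front edge, 152 mm wide, 30 mm thick with 8 mm fins on top
- rack: blue moulded vial rack, 108 x 190 x 50 mm, 0.6 kg, loose on the bench left of the unit (it slides if knocked); origin: centre of its underside, x along its short side, z up. Six round sockets 39 mm wide, 40 mm deep (floor z 10) at x -24 and 24, y -60, 0 and 60; the vials' upper 54 mm stand out of it. The sockets are 60 mm apart along its y: close the fingers along that y, less than 50 mm apart
- vial_1: sealed glass vial, pinkish content, 34 mm in diameter, 94 mm high, round stopper 24 mm in diameter over the top 20 mm; about 60 g; origin: centre of its underside, z up. Two to four of the vials stand in the rack, foot at z 10. Take it by the stopper from above; in a well its foot is at z 24, its top at z 118
- vial_2: sealed glass vial, pinkish content, 34 mm in diameter, 94 mm high, round stopper 24 mm in diameter over the top 20 mm; about 60 g; origin: centre of its underside, z up. Two to four of the vials stand in the rack, foot at z 10. Take it by the stopper from above; in a well its foot is at z 24, its top at z 118
- vial_3: sealed glass vial, pinkish content, 34 mm in diameter, 94 mm high, round stopper 24 mm in diameter over the top 20 mm; about 60 g; origin: centre of its underside, z up. Two to four of the vials stand in the rack, foot at z 10. Take it by the stopper from above; in a well its foot is at z 24, its top at z 118
- vial_4: sealed glass vial, pinkish content, 34 mm in diameter, 94 mm high, round stopper 24 mm in diameter over the top 20 mm; about 60 g; origin: centre of its underside, z up. Two to four of the vials stand in the rack, foot at z 10. Take it by the stopper from above; in a well its foot is at z 24, its top at z 118
- dropper_bottle: amber dropper bottle, 53 mm in diameter, 124 mm high, a bystander left of the unit; origin at the centre of its underside
- timer: flat white timer, 58 x 66 x 20 mm, a bystander left of the unit; origin at the centre of its underside
There are look-alikes about, which are no part of the job. What is shaped like the vial_3 but green or pink is not meant.

How it is judged:
On the way, in this order (a step that is already met when the one before it is completed fails the run):
1. the shutter is fully open with its plunger down in the open hole (value of joint shutter above 0.146 m and value of joint plunger below 0.003 m), for 0.2 s.
2. every vial stands in a well, released, while the shutter is open ((horizontal distance between vial_1 and well_1 below 0.007 m or horizontal distance between vial_1 and well_2 below 0.007 m or horizontal distance between vial_1 and well_3 below 0.007 m or horizontal distance between vial_1 and well_4 below 0.007 m) and z of each of vial_1, vial_2, vial_3, vial_4 in the frame of unit below 0.032 m and angle between each of vial_1, vial_2, vial_3, vial_4's own z axis and vertical below 0.14 rad and (horizontal distance between vial_2 and well_1 below 0.007 m or horizontal distance between vial_2 and well_2 below 0.007 m or horizontal distance between vial_2 and well_3 below 0.007 m or horizontal distance between vial_2 and well_4 below 0.007 m) and (horizontal distance between vial_3 and well_1 below 0.007 m or horizontal distance between vial_3 and well_2 below 0.007 m or horizontal distance between vial_3 and well_3 below 0.007 m or horizontal distance between vial_3 and well_4 below 0.007 m) and (horizontal distance between vial_4 and well_1 below 0.007 m or horizontal distance between vial_4 and well_2 below 0.007 m or horizontal distance between vial_4 and well_3 below 0.007 m or horizontal distance between vial_4 and well_4 below 0.007 m) and contact force between the fingers and vial_1 below 0.1 N and contact force between the fingers and vial_2 below 0.1 N and contact force between the fingers and vial_3 below 0.1 N and contact force between the fingers and vial_4 below 0.1 N and value of joint shutter above 0.14 m), for 0.2 s.
3. the shutter is shut with its plunger down in the shut hole, the lamp head not yet lowered (value of joint shutter below 0.005 m and value of joint plunger below 0.003 m and value of joint lamp_head above 0.5 rad), for 0.2 s.
At the end, for the whole second after the job is handed in: Every vial present stands upright in a well of its own (within 7 mm of the well's centre, its foot on the floor of the well, tilted less than 8 degrees) and at rest; the shutter is shut (within 5 mm) with its plunger down (within 3 mm); the lamp head is down on its rests (within 0.03 rad) ((horizontal distance between vial_1 and well_1 below 0.007 m or horizontal distance between vial_1 and well_2 below 0.007 m or horizontal distance between vial_1 and well_3 below 0.007 m or horizontal distance between vial_1 and well_4 below 0.007 m) and z of each of vial_1, vial_2, vial_3, vial_4 in the frame of unit below 0.032 m and angle between each of vial_1, vial_2, vial_3, vial_4's own z axis and vertical below 0.14 rad and (horizontal distance between vial_2 and well_1 below 0.007 m or horizontal distance between vial_2 and well_2 below 0.007 m or horizontal distance between vial_2 and well_3 below 0.007 m or horizontal distance between vial_2 and well_4 below 0.007 m) and (horizontal distance between vial_3 and well_1 below 0.007 m or horizontal distance between vial_3 and well_2 below 0.007 m or horizontal distance between vial_3 and well_3 below 0.007 m or horizontal distance between vial_3 and well_4 below 0.007 m) and (horizontal distance between vial_4 and well_1 below 0.007 m or horizontal distance between vial_4 and well_2 below 0.007 m or horizontal distance between vial_4 and well_3 below 0.007 m or horizontal distance between vial_4 and well_4 below 0.007 m) and linear speed of each of vial_1, vial_2, vial_3, vial_4 below 0.02 m/s and value of joint shutter below 0.005 m and value of joint plunger below 0.003 m and value of joint lamp_head below 0.03 rad); the robot touches nothing.
It fails at once if the lamp head fell or slammed onto its rests (value of joint lamp_head below 0.25 rad and velocity of joint lamp_head below -2.5 rad/s).
It fails at once if the dropper bottle or the timer was shifted by more than 3 cm (distance of any of dropper_bottle, timer from where it was at the start of the episode above 0.03 m).
Of vial_1, vial_2, vial_3, vial_4 only 2 to 4 are there at a start; the rules pass over those that are not, and their reading is None.
At some moment in a run one of rack may be knocked a few centimetres aside while the robot is not near it.
It also fails if it takes over 210 s, if anything falls off the work surface, if the arm or the gripper's body presses on something with over 40 N, if the wrist force passes 120 N, or if a joint passes its speed limit or range.

## Working session

There is one attempt and no reset: what is moved stays moved. The work goes in short steps, Python scripts to look and compute and a shell command to move; the robot and the scene stay as the last step left them, time stands still between calls to the robot, and variables do not carry over. Pictures are saved under pics/ and viewed, at most 14 in all, crops included, and the job is handed in when it is done.

```bash
ls; mkdir -p pics; python3 - <<'E'
from plant import env
import cv2,numpy as np
print(env.get_state())
for c in ("scene","top"):
    im=env.snapshot(c); cv2.imwrite(f"pics/{c}0.png",im)
    k=env.calibration(c); print(c,{a:np.round(b,4).tolist() for a,b in k.items()})
    for l in ("well_1","plunger_knob","head_handle","head_hinge","unit","rack","vial_1","dropper_bottle","timer"):
        print(l,[(np.round(np.array(d["position"])*[420,560],1).tolist(),round(float(d["conf"]),2)) for d in env.mark_of(l,c)])
E
```

```text
pics
{'time': 0.0, 'joint_positions': array([ 1.26859326e+00,  3.53623874e-01,  1.63412680e+00,  2.56747457e-06,
        1.15520657e+00, -2.41112471e-03]), 'qvel': array([-5.68144890e-04, -1.32031599e-03,  1.84304174e-03,  2.50421886e-05,
        9.56485827e-04, -9.07726546e-04]), 'effort': array([ 1.18387692e-03, -5.93852806e+01, -3.34217048e+01,  6.97674276e-02,
        2.35767727e-02, -3.77845254e-05]), 'eef_pos': array([0.18443431, 0.59664905, 0.213882  ]), 'orientation': array([-3.14022807e+00, -5.63771055e-06,  2.84179967e+00]), 'contact_force': array([-0.23059551, -0.23226007,  0.11112882]), 'ft_torque': array([ 0.05614499, -0.01886552,  0.01412363]), 'finger_force': 0.0, 'width': 0.09184520796477709}
scene {'fx': 404.0417, 'fy': 404.0417, 'cx': 276.5536, 'cy': 210.3085, 'extrinsics': [[0.7825, -0.2774, 0.5574, -0.0736], [-0.6225, -0.3603, 0.6947, -0.6811], [0.0081, -0.8906, -0.4547, 0.5884], [0.0, 0.0, 0.0, 1.0]]}
well_1 [([292.4, 365.7], 0.73), ([309.5, 385.8], 0.66)]
plunger_knob [([234.2, 359.1], 0.64)]
head_handle [([278.8, 350.2], 0.78)]
head_hinge [([251.6, 412.1], 0.68
[... 246 characters left out ...]
': 444.6836, 'fy': 444.6836, 'cx': 282.6324, 'cy': 203.6007, 'extrinsics': [[0.0256, -0.9896, 0.1415, 0.3482], [-0.9996, -0.0232, 0.0189, 0.0227], [-0.0154, -0.142, -0.9898, 1.149], [0.0, 0.0, 0.0, 1.0]]}
well_1 [([218.0, 413.7], 0.78), ([218.6, 439.2], 0.58), ([237.3, 152.1], 0.26)]
plunger_knob [([195.6, 400.7], 0.69)]
head_handle [([250.3, 433.5], 0.61)]
head_hinge [([173.3, 444.2], 0.56), ([217.0, 415.8], 0.43)]
unit [([199.7, 385.7], 0.97)]
rack [([209.0, 220.0], 0.83)]
vial_1 [([217.4, 242.6], 0.76), ([253.0, 220.3], 0.74), ([219.0, 195.9], 0.69), ([171.8, 226.2], 0.5), ([197.1, 217.3], 0.49)]
dropper_bottle [([173.0, 154.7], 0.71), ([171.8, 443.8], 0.25)]
timer [([237.7, 153.8], 0.6)]
```

View pics/scene0.png

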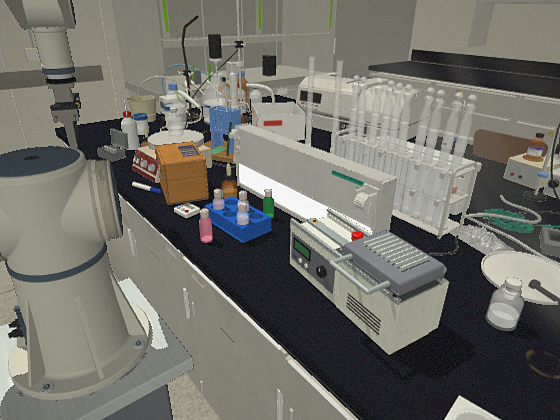

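View pics/top0.png

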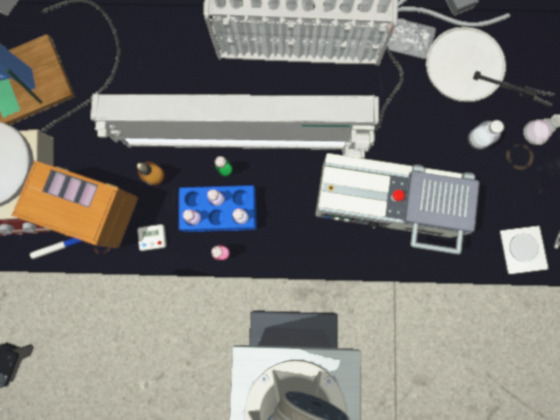

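The scene view shows the unit at about (280,360) and the blue rack at (215,238). The top view shows the unit at (200,400) with its red knob at (196,400).

Candidates in the top view:
- **Rack vials:** three pale-pinkish ones in the rack at (197,217), (215,190) and (215,240). These fit the description.
- **Look-alikes:** a green one at (163,222) and a vivid pink one at (253,221), both standing outside the rack. These are not meant.

I'll confirm this in one enlarged crop.

```bash
cat > h.py <<'E'
from plant import env
import cv2,numpy as np
from scipy.optimize import least_squares
from scipy.spatial.transform import Rotation as R
K={c:env.calibration(c) for c in("scene","top")}
def proj(c,P):
    k=K[c];T=np.linalg.inv(k["extrinsics"]);p=np.atleast_2d(P)@T[:3,:3].T+T[:3,3]
    return np.c_[k["fy"]*p[:,1]/p[:,2]+k["cy"],k["fx"]*p[:,0]/p[:,2]+k["cx"]]
def onz(c,rc,z):
    k=K[c];E=k["extrinsics"];d=E[:3,:3]@[(rc[1]-k["cx"])/k["fx"],(rc[0]-k["cy"])/k["fy"],1];o=E[:3,3]
    return o+d*(z-o[2])/d[2]
def tri(obs): # [(cam,rc)]
    s=least_squares(lambda X:np.concatenate([proj(c,X)[0]-rc for c,rc in obs]),[.5,0,.1]);return s.x,np.sqrt(np.mean(s.fun**2))
def w(pose,pts): # pose x,y,yaw
    pts=np.atleast_2d(pts)*1e-3;c,s=np.cos(pose[2]),np.sin(pose[2])
    return pts@np.array([[c,s,0],[-s,c,0],[0,0,1]])+[pose[0],pose[1],0]
def det(f,l,c,n=9):
    return [(np.array(d["position"])*[420,560],d["conf"],d) for d in getattr(env,f)(l,c)[:n]]
def tooldelta(target):
    s=env.get_state();Rm=R.from_euler("xyz",s["orientation"]).as_matrix();return Rm.T@(np.array(target)-s["eef_pos"])
E
python3 - <<'E'
from h import *
t=cv2.imread("pics/top0.png");s=cv2.imread("pics/scene0.png")
a=cv2.resize(t[145:265,140:260],(400,400),interpolation=cv2.INTER_CUBIC);b=cv2.resize(s[175:255,180:290],(400,291),interpolation=cv2.INTER_CUBIC)
cv2.imwrite("pics/c1.png",np.hstack([a,np.vstack([b,np.zeros((109,400,3),np.uint8)])]))
a=cv2.resize(t[140:260,305:485],(800,533),interpolation=cv2.INTER_CUBIC);cv2.imwrite("pics/c2.png",a)
b=cv2.resize(s[205:355,275:455],(720,600),interpolation=cv2.INTER_CUBIC);cv2.imwrite("pics/c3.png",b)
for c,im in(("top",t),("scene",s)):
    h=cv2.cvtColor(im,cv2.COLOR_BGR2HSV);m=((h[...,0]<8)|(h[...,0]>172))&(h[...,1]>180)&(h[...,2]>120)
    n,_,st,ce=cv2.connectedComponentsWithStats(m.astype(np.uint8));print(c,[(st[i,4],ce[i][::-1].round(1)) for i in range(1,n) if st[i,4]>15])
E
```

```text
top [(np.int32(83), array([194.8, 398.3]))]
scene [(np.int32(70), array([122.5, 272.5])), (np.int32(75), array([234.8, 356.8]))]
```

View pics/c1.png

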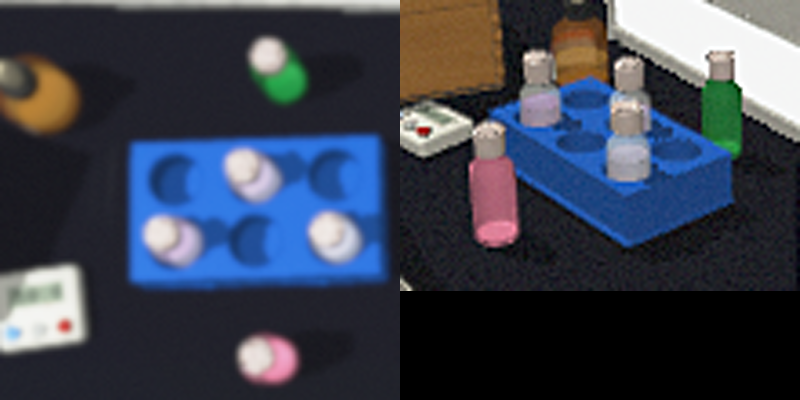

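View pics/c2.png

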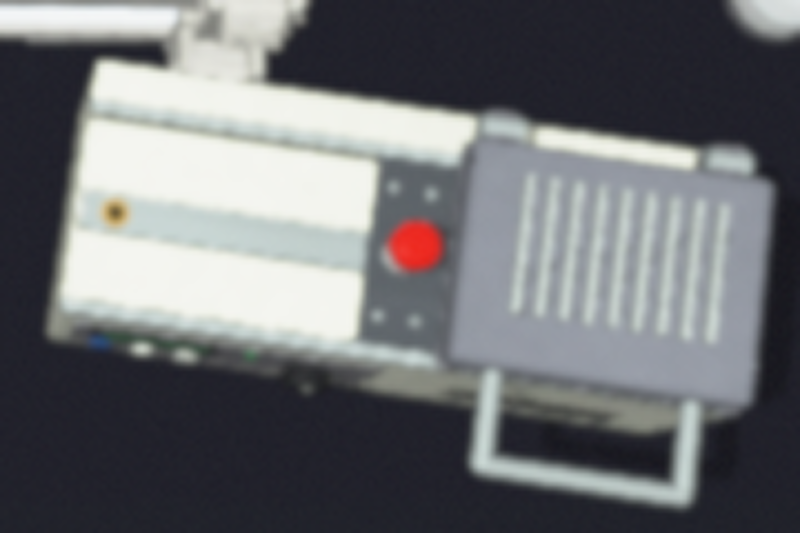

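View pics/c3.png

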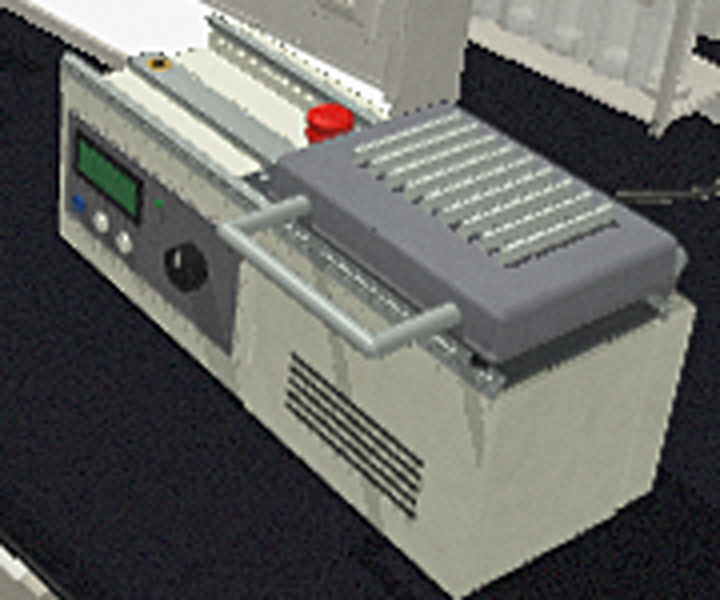

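The crop confirms three rack vials with pale pinkish content. The solid pink and green ones stand outside the rack. I'll fit the unit pose from its features.

```bash
cat > pose.py <<'E'
from h import *
O=[("top",(187.7,330.7),(-12,155,122)),("top",(195.4,398.2),(-12,5,164.5)),("top",(248.2,436),(-116,-92,153)),
("top",(244.4,412.8),(-116,-42,153)),("top",(251.8,459),(-116,-142,153)),
("scene",(221,314.3),(-12,155,122)),("scene",(233.,357.3),(-12,5,164.5)),("scene",(263.2,332.2),(-116,-42,153)),("scene",(291.2,368.5),(-116,-142,153)),
("scene",(353.8,390.2),(-69,-171,0)),("scene",(263.7,290.3),(-69,176,0)),("scene",(327.8,438.5),(69,-171,0))]
f=lambda p:np.concatenate([proj(c,w(p,q))[0]-rc for c,rc,q in O])
s=least_squares(f,[.35,-.25,-.15],loss="soft_l1");print("pose",s.x.round(4));print(f(s.x).reshape(-1,2).round(1).tolist())
np.save("unit.npy",s.x)
for q in (2,6): pass
print("knob",tri([("top",O[1][1]),("scene",O[6][1])]),"hole",tri([("top",O[0][1]),("scene",O[5][1])]))
a=tri([("top",O[3][1]),("scene",O[7][1])]);b=tri([("top",O[4][1]),("scene",O[8][1])]);print("handle",a,b)
print("model knob,handle,hinge,wells",w(s.x,[(-12,5,154.5),(-116,-92,153),(58,-92,145),(-36,-63,68),(12,-63,68),(-36,-121,68),(12,-121,68)]).round(4).tolist())
# rack fit: regions
for c in("scene","top"):
    env.snapshot(c)
    d=env.regions_of("rack",c);print(c,[(x["conf"],x["pixels"].sum()) for x in d]);np.save(f"rack_{c}.npy",d[0]["pixels"])
    if c=="top":
        q=cv2.minAreaRect(np.argwhere(d[0]["pixels"])[:,::-1].astype(np.float32));print(q)
    print([(p.round(1).tolist(),round(float(cf),2)) for p,cf,_ in det("regions_of","vial_1",c)])
E
python3 pose.py
```

```text
pose [ 0.5274 -0.2239 -0.1247]
[[0.2, -0.3], [-1.1, 0.5], [-1.0, -0.2], [-0.6, 0.5], [-1.2, -0.6], [0.0, -0.1], [-0.2, 0.4], [-0.3, -0.2], [0.5, 0.1], [3.3, -1.2], [1.8, -1.7], [2.2, -0.5]]
knob (array([ 0.51434402, -0.2169137 ,  0.16410519]), np.float64(0.29645536467951034)) hole (array([ 0.53503937, -0.06908941,  0.12226868]), np.float64(0.08398697644215329))
handle (array([ 0.40669963, -0.25098919,  0.1522091 ]), np.float64(0.32597807913328136)) (array([ 0.39234007, -0.35113993,  0.15553021]), np.float64(0.18348169806441006))
model knob,handle,hinge,wells [[0.5161, -0.2174, 0.1545], [0.4009, -0.3007, 0.153], [0.5735, -0.3224, 0.145], [0.4839, -0.2819, 0.068], [0.5315, -0.2879, 0.068], [0.4767, -0.3395, 0.068], [0.5243, -0.3454, 0.068]]
scene [(0.98, np.int64(1632)), (0.16, np.int64(372))]
[([225.2, 204.4], 0.82), ([213.9, 242.9], 0.68), ([196.9, 242.9], 0.65), ([205.2, 268.4], 0.6), ([203.9, 218.7], 0.53)]
top [(0.69, np.int64(2646))]
((216.5, 208.0), (44.0, 75.0), 90.0)
[([193.9, 215.0], 0.72), ([251.2, 218.6], 0.72), ([169.1, 225.4], 0.57), ([216.9, 192.1], 0.53), ([214.9, 239.6], 0.5)]
```

```bash
cat > fit2.py <<'E'
from pose import O
from h import *
O=O[:9]
f=lambda p:np.concatenate([proj(c,w(p,q)+[0,0,p[3]])[0]-rc for c,rc,q in O])
s=least_squares(f,[.52,-.22,-.14,0],loss="soft_l1");print("refit",s.x.round(4),f(s.x).reshape(-1,2).round(1).tolist())
u=s.x[:3];np.save("unit.npy",u)
print("knob,handle,hinge,wells",w(u,[(-12,5,154.5),(-116,-92,153),(58,-92,145),(-36,-63,68),(12,-63,68),(-36,-121,68),(12,-121,68)]).round(4).tolist())
H=w(u,(-116,-92,153))[0]
print("yaw target",np.pi/2+u[2])
print("via",tooldelta([.40,.2,.28]).round(4),"above handle",tooldelta([H[0],H[1],.24]).round(4))
print("box?",tri([("top",(150,350)),("scene",(188,393))]),[onz("top",(150,350),z).round(3).tolist() for z in(.1,.2,.3)])
# rack
from scipy.ndimage import distance_transform_edt as edt
hull={}
ms={c:np.load(f"rack_{c}.npy") for c in("scene","top")}
box=np.array([(x,y,z) for x in(-54,54) for y in(-95,95) for z in(0,50)])
def rast(c,p):
    h=cv2.convexHull(proj(c,w(p,box))[:,::-1].astype(np.float32));m=np.zeros((420*4,560*4),np.uint8);cv2.fillConvexPoly(m,np.round(h*4+1.5).astype(np.int32),1);return m.reshape(420,4,560,4).mean((1,3))
from scipy.optimize import minimize
o=onz("top",(208,216),.04);print(o)
im={c:cv2.imread(f"pics/{c}0.png") for c in("scene","top")}
def blue(c):
    h=cv2.cvtColor(im[c],cv2.COLOR_BGR2HSV);m=((abs(h[...,0].astype(int)-110)<12)&(h[...,1]>150)&(h[...,2]>60)).astype(np.uint8)
    n,l,st,_=cv2.connectedComponentsWithStats(m);r,cc={"top":(188,182),"scene":(222,235)}[c]
    b=[i for i in range(1,n) if st[i,4]>300];print(c,[(i,st[i]) for i in b]);
    rr=np.load(f"rack_{c}.npy");i=max(b,key=lambda i:(rr&(l==i)).sum())
    h=cv2.convexHull(np.argwhere(l==i)[:,::-1].astype(np.int32));m=np.zeros((420,560),np.uint8);cv2.fillConvexPoly(m,h,1);return m
B={c:blue(c) for c in im}
r=min((minimize(lambda p:sum(abs(rast(c,p)-B[c]).sum() for c in B),[o[0],o[1],a],method="Nelder-Mead",options=dict(initial_simplex=[[o[0],o[1],a],[o[0]+.01,o[1],a],[o[0],o[1]+.01,a],[o[0],o[1],a+.1]])) for a in(-.1,0,.1)),key=lambda r:r.fun)
print("rack",r.x.round(4),r.fun,[B[c].sum() for c in B]);np.save("rack.npy",r.x)
S=[(x,y,50) for x in(-24,24) for y in(-60,0,60)]
for q,a,b in zip(S,proj("top",w(r.x,[(x,y,104) for x,y,_ in S])),proj("scene",w(r.x,[(x,y,104) for x,y,_ in S]))):print(q,a.round(1),b.round(1))
E
python3 fit2.py | tail -n +14
```

```text
via [-0.3231 -0.3158 -0.0654] above handle [-0.4704 -0.7945 -0.0255]
box? (array([ 0.64586271, -0.13881195,  0.18917245]), np.float64(16.13824899104977)) [[0.633, -0.117, 0.1], [0.606, -0.104, 0.2], [0.579, -0.09, 0.3]]
[0.49166069 0.21159081 0.04      ]
scene [(8, array([ 204,  196,   68,   47, 1557], dtype=int32))]
top [(1, array([ 178,  185,   79,   47, 2845], dtype=int32))]
rack [0.4932 0.2111 0.0528] 304.1875 [np.uint64(2014), np.uint64(3610)]
(-24, -60, 50) [213.1 237.1] [203.2 242.1]
(-24, 0, 50) [213.8 211.9] [196.1 229.2]
(-24, 60, 50) [214.5 186.7] [189.5 217.2]
(24, -60, 50) [193.1 236.9] [198.3 255.8]
(24, 0, 50) [193.9 211.8] [191.5 242.8]
(24, 60, 50) [194.6 186.7] [185.2 230.6]
```

```bash
python3 - <<'E'
from h import *
u=np.load("unit.npy");print(u, np.pi/2+u[2])
for n,p in dict(knob=(-12,5,154.5),handle=(-116,-92,153),hinge=(58,-92,145),w1=(-36,-63,68),w4=(12,-121,68)).items():print(n,w(u,p).round(4))
E
```

```text
[ 0.52613945 -0.2244375  -0.12806988] 1.442726444609079
knob [[ 0.5149 -0.2179  0.1545]]
handle [[ 0.3993 -0.3009  0.153 ]]
hinge [[ 0.5719 -0.3231  0.145 ]]
w1 [[ 0.4824 -0.2823  0.068 ]]
w4 [[ 0.5226 -0.346   0.068 ]]
```

```bash
python3 -m handwheel '[[-0.03,-0.03,-0.03,0,0,0],[-0.06,-0.06,-0.065,0,0,0.1],[-0.09,-0.09,-0.065,0,0,0.2],[-0.12,-0.12,-0.065,0,0,0.3],[-0.15,-0.15,-0.065,0,0,0.4],[-0.18,-0.18,-0.065,0,0,0.5],[-0.21,-0.21,-0.065,0,0,0.6],[-0.24,-0.24,-0.065,0,0,0.7],[-0.27,-0.27,-0.065,0,0,0.8],[-0.3,-0.3,-0.065,0,0,0.9],[-0.32,-0.32,-0.065,0,0,1.0],[-0.32,-0.32,-0.065,0,0,1.1]]' 0.034 20
```

```text
time: 2.6
eef_pos: [0.3974, 0.1929, 0.2799]
orientation: [3.14, 0.001, 1.735]
contact_force: [-0.3, 1.0, -0.1]
width: 0.0339
finger_force: 0.0
```

```bash
python3 -m handwheel '[[-0.04,-0.006,0,0,0,0.05],[-0.08,-0.013,0,0,0,0.1],[-0.12,-0.02,0,0,0,0.15],[-0.16,-0.026,0,0,0,0.2],[-0.2,-0.032,0,0,0,0.25],[-0.24,-0.039,0,0,0,0.3],[-0.28,-0.045,0,0,0,0.3],[-0.32,-0.051,0,0,0,0.3],[-0.36,-0.058,0,0,0,0.3],[-0.40,-0.064,0,0,0,0.3],[-0.44,-0.071,0,0,0,0.3],[-0.47,-0.075,0,0,0,0.3]]' 0.034; python3 -m handwheel '[[-0.018,-0.004,0.04,0,0,0],[-0.018,-0.004,0.04,0,0,0],[-0.018,-0.004,0.04,0,0,0]]'
python3 - <<'E'
from h import *
u=np.load("unit.npy");print(tooldelta(w(u,(-116,-92,153-19))[0]).round(4),env.get_state()["orientation"])
a=env.snapshot("scene");b=env.snapshot("top");cv2.imwrite("pics/p1.png",np.hstack([cv2.resize(a[140:340,260:460],(400,400)),cv2.resize(b[130:290,340:500],(400,400))]))
E
```

```text
time: 3.6
eef_pos: [0.4013, -0.2821, 0.2798]
orientation: [3.141, 0.001, 1.441]
contact_force: [-0.1, 0.1, 0.3]
width: 0.0339
finger_force: 0.0
time: 3.85
eef_pos: [0.3941, -0.2961, 0.238]
orientation: [-3.138, -0.002, 1.44]
contact_force: [0.1, 0.1, -0.5]
width: 0.0342
finger_force: 0.0
[-0.0043  0.0062  0.104 ] [-3.13792833e+00 -2.29270940e-03  1.43959767e+00]
```

View pics/p1.png

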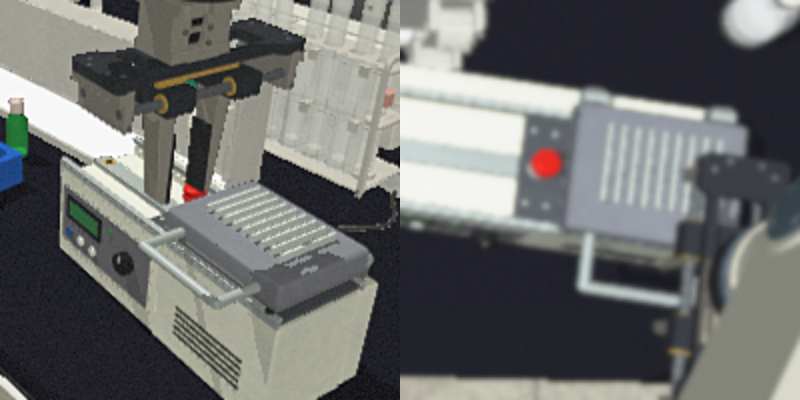

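The gripper hangs above the handle, with the fingers at scene (225,345) and the handle bar at about (280,352). I'll go down to straddle the bar.

```bash
python3 -m handwheel '[[-0.004,0.006,0.03,0,0,0],[-0.004,0.006,0.06,0,0,0],[-0.004,0.006,0.08,0,0,0],[-0.004,0.006,0.1,0,0,0],[-0.004,0.006,0.104,0,0,0],[-0.004,0.006,0.104,0,0,0]]'; python3 -m handwheel '[[0,0,0,0,0,0],[0,0,0,0,0,0],[0,0,0,0,0,0],[0,0,0,0,0,0],[0,0,0,0,0,0]]' 0 15; python3 -c "
from h import *
print(env.get_state(), tooldelta(w(np.load('unit.npy'),(-116,-92,134))[0]))"
```

```text
time: 4.45
eef_pos: [0.4014, -0.3001, 0.1359]
orientation: [-3.141, -0.0, 1.443]
contact_force: [0.3, -0.1, -0.4]
width: 0.0341
finger_force: 0.0
time: 4.87
eef_pos: [0.401, -0.3014, 0.1367]
orientation: [3.141, 0.001, 1.442]
contact_force: [-3.1, 0.5, 7.7]
width: 0.0093
finger_force: 15.0
{'time': 4.8667, 'joint_positions': array([-6.47165590e-01,  2.57672151e-01,  1.96741543e+00, -5.25450346e-04,
        9.15886261e-01, -5.17905758e-01]), 'qvel': array([-1.53286314e-03, -7.81995455e-05, -1.12394122e-03,  1.74741336e-03,
       -1.48658757e-04,  1.28073496e-03]), 'effort': array([ 6.81500249e-01, -4.36068571e+01, -2.71901733e+01,  3.63013716e-01,
       -1.00767575e+00, -2.26856035e-03]), 'eef_pos': array([ 0.40099289, -0.30135455,  0.13669868]), 'orientation': array([3.14126146e+00, 6.68572425e-04, 1.44185630e+00]), 'contact_force': array([-3.1220052 ,  0.4696412 ,  7.67817369]), 'ft_torque': array([0.07493598, 0.61984501, 0.01115884]), 'finger_force': 14.997359812259674, 'width': 0.009291150426083876} [ 0.00027117 -0.00170334  0.00269793]
```

Gripped at an opening of 9.3 mm. Now I'll swing the head along the arc.

```bash
python3 -m handwheel '[[0,0.001,-0.0127,0,0,0],[0,0.003,-0.0252,0,0,0],[0,0.006,-0.0376,0,0,0],[0,0.0097,-0.0498,0,0,0],[0,0.0143,-0.0616,0,0,0],[0,0.0198,-0.073,0,0,0],[0,0.026,-0.0839,0,0,0],[0,0.0331,-0.0945,0,0,0],[0,0.041,-0.1045,0,0,0],[0,0.0496,-0.1139,0,0,0],[0,0.0588,-0.1226,0,0,0],[0,0.0686,-0.1307,0,0,0]]' && python3 -m handwheel '[[0,0.0104,-0.0073,0,0,0],[0,0.0212,-0.0138,0,0,0],[0,0.0326,-0.0196,0,0,0],[0,0.0444,-0.0245,0,0,0],[0,0.0565,-0.0285,0,0,0],[0,0.0688,-0.0316,0,0,0],[0,0.0811,-0.0338,0,0,0],[0,0.0938,-0.0351,0,0,0],[0,0.1065,-0.0355,0,0,0],[0,0.1192,-0.035,0,0,0],[0,0.1318,-0.0335,0,0,0],[0,0.1433,-0.0313,0,0,0]]'
python3 -c "
from h import *
print(tooldelta(w(np.load('unit.npy'),(97,-92,315-19))[0]))
a=env.snapshot('scene');b=env.snapshot('top');cv2.imwrite('pics/p2.png',np.hstack([cv2.resize(a[100:300,260:460],(400,400)),cv2.resize(b[90:250,340:500],(400,400))]))"
```

```text
time: 5.87
eef_pos: [0.4658, -0.31, 0.2681]
orientation: [-3.135, 0.001, 1.442]
contact_force: [-14.2, 1.5, 14.6]
width: 0.0093
finger_force: 15.0
time: 6.87
eef_pos: [0.6118, -0.3292, 0.2983]
orientation: [3.141, 0.001, 1.441]
contact_force: [-0.6, -3.8, 1.2]
width: 0.0092
finger_force: 15.0
[ 0.00098542 -0.0013091   0.00231423]
```

View pics/p2.png

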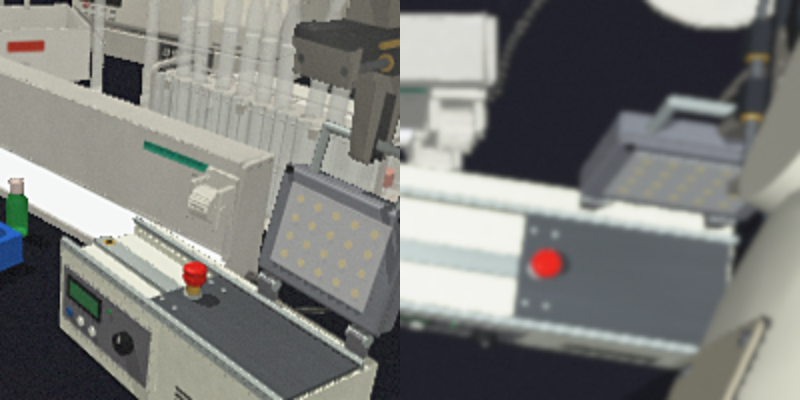

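The head leans fully back in view, with its handle at scene (170,425). Before releasing I'll check how tall the white box behind the deck is.

```bash
python3 -m handwheel '[[0,0,0,0,0,0],[0,0,0,0,0,0],[0,0,-0.02,0,0,0],[0,0,-0.06,0,0,0],[0,-0.03,-0.08,0,0,0],[0,-0.06,-0.08,0,0,0]]' 0.036; python3 -c "
from h import *
for n,a,b in (('topR',(126,378),(182,395)),('topR2',(126,378),(177,394)),): print(n,tri([('top',a),('scene',b)]))
u=np.load('unit.npy');k=w(u,(-12,5,154.5))[0];print(k,tooldelta([k[0],k[1],.215]),env.get_state()['joint_positions'])
a=env.snapshot('scene');b=env.snapshot('top');cv2.imwrite('pics/p3.png',np.hstack([cv2.resize(a[90:290,210:410],(400,400)),cv2.resize(b[80:280,300:500],(400,400))]))"
```

```text
time: 7.47
eef_pos: [0.5532, -0.321, 0.3824]
orientation: [3.135, 0.002, 1.443]
contact_force: [-1.1, -0.3, 1.2]
width: 0.0362
finger_force: 0.0
topR (array([ 0.66545039, -0.1711222 ,  0.22039174]), np.float64(4.857753888762559))
topR2 (array([ 0.66141463, -0.16875027,  0.23295226]), np.float64(4.9951648901287244))
[ 0.51487633 -0.21794581  0.1545    ] [ 0.09768568 -0.05234205  0.16686618] [-5.28510416e-01  2.66294186e-01  1.38950982e+00  6.95230061e-04
  1.47864842e+00 -4.00525156e-01]
```

View pics/p3.png

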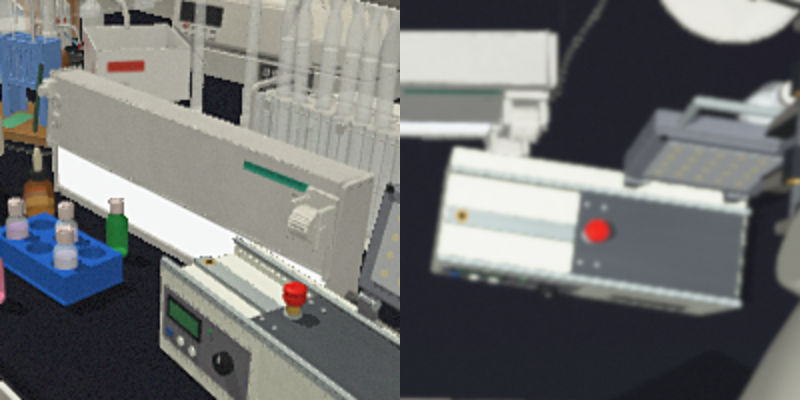

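```bash
python3 -c "
from h import *
for n,a,b in (('front',(124,378),(187,376)),('rear',(96,378),(179,396)),('frontleft',(124,300),(150,305))): print(n,tri([('top',a),('scene',b)]))
for z in (.2,.25,.3): print(z,onz('top',(124,378),z),onz('top',(112,150),z),onz('scene',(187,376),z))
u=np.load('unit.npy');print(w(u,(-12,155,0)))"
```

```text
front (array([ 0.65560108, -0.15655356,  0.21281266]), np.float64(2.8089742347517452))
rear (array([ 0.7209139 , -0.1587704 ,  0.21618936]), np.float64(1.547277838658065))
frontleft (array([0.62328395, 0.02199484, 0.26549814]), np.float64(8.514687140896863))
0.2 [ 0.66613954 -0.16496012  0.2       ] [0.68351868 0.34215603 0.2       ] [ 0.66780107 -0.13689917  0.2       ]
0.25 [ 0.64938914 -0.15507276  0.25      ] [0.66585265 0.32532559 0.25      ] [ 0.5723659  -0.20695278  0.25      ]
0.3 [ 0.63263873 -0.1451854   0.3       ] [0.64818661 0.30849515 0.3       ] [ 0.47693074 -0.2770064   0.3       ]
[[ 0.53403434 -0.06917427  0.        ]]
```

The box behind is about 0.215 m high with its front at x≈0.66, so the gripper body clears it. I'll pinch the knob with the gripper turned 30° to stay clear of the raised head.

```bash
python3 - <<'E'
from h import *
u=np.load("unit.npy");u[:2]+=.0015*np.array([np.cos(u[2]),np.sin(u[2])]);np.save("unit.npy",u)
E
python3 -m handwheel '[[0.033,-0.017,0,0,0,-0.1],[0.066,-0.034,0,0,0,-0.2],[0.098,-0.051,0,0,0,-0.3],[0.098,-0.051,0.03,0,0,-0.4],[0.098,-0.051,0.06,0,0,-0.5],[0.098,-0.051,0.09,0,0,-0.523],[0.098,-0.051,0.12,0,0,-0.523],[0.098,-0.051,0.15,0,0,-0.523],[0.098,-0.051,0.167,0,0,-0.523],[0.098,-0.051,0.167,0,0,-0.523]]' 0.06; python3 -c "
from h import *
u=np.load('unit.npy');print(tooldelta(w(u,(-12,5,135.5))[0]))
a=env.snapshot('scene');b=env.snapshot('top');cv2.imwrite('pics/p4.png',np.hstack([cv2.resize(a[90:290,260:460],(400,400)),cv2.resize(b[100:260,320:480],(400,400))]))"
```

```text
time: 8.4
eef_pos: [0.5115, -0.2155, 0.2063]
orientation: [-3.137, -0.005, 1.965]
contact_force: [-0.6, 0.4, 0.2]
width: 0.0598
finger_force: 0.0
[-0.0046601   0.00378804  0.07071904]
```

View pics/p4.png

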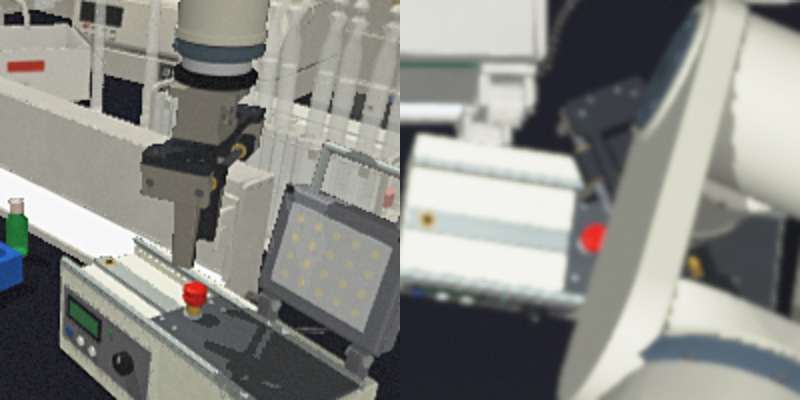

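The fingers are above the red knob at scene (237,357), clear of the head. I'll settle, then descend.

```bash
python3 -m handwheel '[[0,0,0.03,0,0,0],[0,0,0.055,0,0,0],[0,0,0.055,0,0,0],[0,0,0.055,0,0,0]]' 0.06; python3 -c "
from h import *
u=np.load('unit.npy');print(tooldelta(w(u,(-12,5,135.5))[0]))"
```

```text
time: 8.83
eef_pos: [0.514, -0.2169, 0.1564]
orientation: [-3.141, -0.0, 1.965]
contact_force: [-0.4, 0.1, 0.3]
width: 0.0595
finger_force: 0.0
[-0.00205663  0.00172174  0.02089761]
```

```bash
python3 -m handwheel '[[-0.002,0.001,0.01,0,0,0],[-0.002,0.001,0.02,0,0,0],[-0.002,0.001,0.02,0,0,0]]' 0.06;python3 -m handwheel '[[0,0,0,0,0,0],[0,0,0,0,0,0],[0,0,0,0,0,0],[0,0,0,0,0,0],[0,0,0,0,0,0]]' 0 40; python3 -m handwheel '[[0,0,-0.003,0,0,0],[0,0,-0.006,0,0,0],[0,0,-0.0105,0,0,0],[0,0,-0.0105,0,0,0]]'
```

```text
time: 9.08
eef_pos: [0.5152, -0.2183, 0.1349]
orientation: [-3.141, -0.0, 1.965]
contact_force: [-1.1, 0.2, -0.8]
width: 0.06
finger_force: 0.0
time: 9.5
eef_pos: [0.5155, -0.2184, 0.1359]
orientation: [3.141, 0.0, 1.965]
contact_force: [-0.5, 0.7, 0.0]
width: 0.0288
finger_force: 0.0
time: 9.83
eef_pos: [0.5167, -0.2179, 0.1465]
orientation: [3.139, 0.0, 1.965]
contact_force: [7.4, 2.5, -8.6]
width: 0.024
finger_force: 40.0
```

```bash
python3 -m handwheel '[[0,0,-0.001,0,0,0],[0,0,-0.002,0,0,0],[0,0,-0.002,0,0,0]]'; python3 -m handwheel '[[0,0,0,0,0,0],[0.009,0.005,0,0,0,0],[0.017,0.01,0,0,0,0],[0.017,0.01,0,0,0,0]]'
```

```text
time: 10.08
eef_pos: [0.5166, -0.2179, 0.148]
orientation: [3.139, 0.0, 1.965]
contact_force: [7.1, 2.7, -8.9]
width: 0.0241
finger_force: 40.0
time: 10.42
eef_pos: [0.5193, -0.1978, 0.1478]
orientation: [3.14, 0.001, 1.965]
contact_force: [7.2, 0.9, -9.2]
width: 0.0242
finger_force: 40.0
```

```bash
python3 -m handwheel '[[0.017,0.011,0,0,0,0],[0.035,0.021,0,0,0,0],[0.052,0.031,0,0,0,0],[0.069,0.041,0,0,0,0],[0.086,0.051,0,0,0,0],[0.1,0.059,0,0,0,0],[0.108,0.064,0,0,0,0],[0.108,0.064,0,0,0,0]]';  python3 -m handwheel '[[0.002,0.001,0,0,0,0],[0.004,0.0023,0,0,0,0],[0.004,0.0023,0,0,0,0]]'; python3 -m handwheel '[[0.001,0.0006,0,0,0,0],[0.002,0.0012,0,0,0,0],[0.002,0.0012,0,0,0,0]]';python3 -c "
from h import *
s=env.get_state();u=np.load('unit.npy');print(tooldelta(w(u,(-12,155,148))[0]), s['contact_force'])"
```

```text
time: 11.08
eef_pos: [0.5361, -0.0729, 0.1477]
orientation: [3.141, -0.0, 1.966]
contact_force: [4.9, 2.0, -8.5]
width: 0.024
finger_force: 40.0
time: 11.33
eef_pos: [0.5365, -0.0702, 0.148]
orientation: [3.141, 0.0, 1.964]
contact_force: [4.7, 0.2, -10.2]
width: 0.0239
finger_force: 40.0
time: 11.58
eef_pos: [0.5367, -0.0679, 0.148]
orientation: [3.141, 0.0, 1.964]
contact_force: [5.5, -1.1, -10.2]
width: 0.0237
finger_force: 40.0
[-8.50320227e-04 -1.64990567e-03  3.18506467e-05] [  5.45352649  -1.06017459 -10.231684  ]
```

```bash
python3 -m handwheel '[[0.001,0.0006,0,0,0,0],[0.002,0.0012,0,0,0,0],[0.002,0.0012,0,0,0,0]]'
```

```text
time: 11.83
eef_pos: [0.5369, -0.0668, 0.148]
orientation: [-3.141, 0.002, 1.965]
contact_force: [4.0, -6.8, -9.5]
width: 0.0237
finger_force: 40.0
```

```bash
python3 -m handwheel '[[-0.0013,-0.0008,0,0,0,0],[-0.0026,-0.0015,0,0,0,0],[-0.0026,-0.0015,0,0,0,0],[-0.0026,-0.0015,0.004,0,0,0],[-0.0026,-0.0015,0.008,0,0,0],[-0.0026,-0.0015,0.012,0,0,0],[-0.0026,-0.0015,0.012,0,0,0]]'
```

```text
time: 12.42
eef_pos: [0.5367, -0.0684, 0.1361]
orientation: [3.142, 0.0, 1.965]
contact_force: [3.1, -1.1, -5.9]
width: 0.0238
finger_force: 40.0
```

```bash
python3 -m handwheel '[[0,0,0,0,0,0],[0,0,0,0,0,0],[0,0,0,0,0,0],[0,0,-0.03,0,0,0],[0,0,-0.07,0,0,0],[0,0,-0.11,0,0,0],[0,0,-0.14,0,0,0]]' 0.06; python3 -m handwheel '[[-0.02,-0.04,0,0,0,0],[-0.04,-0.08,0,0,0,0],[-0.06,-0.12,0,0,0,0],[-0.06,-0.15,0,0,0,0],[-0.06,-0.15,0,0,0,0]]'; cat > look.py <<'E'
from h import *
import sys
a=env.snapshot('scene');b=env.snapshot('top');cv2.imwrite('pics/s.png',a);cv2.imwrite('pics/t.png',b)
cv2.imwrite(sys.argv[1],np.hstack([cv2.resize(a[140:340,260:460],(400,400)),cv2.resize(b[120:280,310:470],(400,400))]))
u=np.load('unit.npy')
for c,im in(("top",b),("scene",a)):
    h=cv2.cvtColor(im,cv2.COLOR_BGR2HSV);m=((h[...,0]<8)|(h[...,0]>172))&(h[...,1]>180)&(h[...,2]>120)
    n,_,st,ce=cv2.connectedComponentsWithStats(m.astype(np.uint8));print(c,[(st[i,4],ce[i][::-1].round(1)) for i in range(1,n) if st[i,4]>30],proj(c,w(u,[(-12,y,164.5) for y in(5,150,155)])).round(1).tolist())
    print([(p.round(1).tolist(),round(float(cf),2)) for p,cf,_ in det("mark_of","well_1",c)],"model",proj(c,w(u,[(-36,-63,68),(12,-63,68),(-36,-121,68),(12,-121,68)])).round(1).tolist())
E
python3 look.py pics/p5.png
```

```text
time: 13.0
eef_pos: [0.5368, -0.0682, 0.2793]
orientation: [3.14, 0.001, 1.965]
contact_force: [0.2, -0.4, -0.6]
width: 0.0602
finger_force: 0.0
time: 13.42
eef_pos: [0.4161, -0.1833, 0.276]
orientation: [-3.139, -0.001, 1.962]
contact_force: [1.2, 0.2, -0.2]
width: 0.0602
finger_force: 0.0
top [(np.int32(82), array([184.6, 331.7]))] [[194.2, 399.1], [184.6, 334.7], [184.3, 332.5]]
[([218.2, 243.7], 0.5)] model [[214.4, 416.1], [195.2, 418.3], [218.0, 439.9], [198.7, 442.0]]
scene [(np.int32(68), array([122.5, 272.6])), (np.int32(77), array([208.4, 315. ]))] [[232.9, 358.0], [206.1, 316.8], [205.3, 315.6]]
[([299.3, 407.6], 0.83), ([308.0, 384.1], 0.74), ([286.5, 382.5], 0.7), ([292.9, 363.7], 0.65)] model [[291.3, 366.7], [283.9, 383.9], [307.7, 387.3], [299.4, 404.9]]
```

View pics/p5.png

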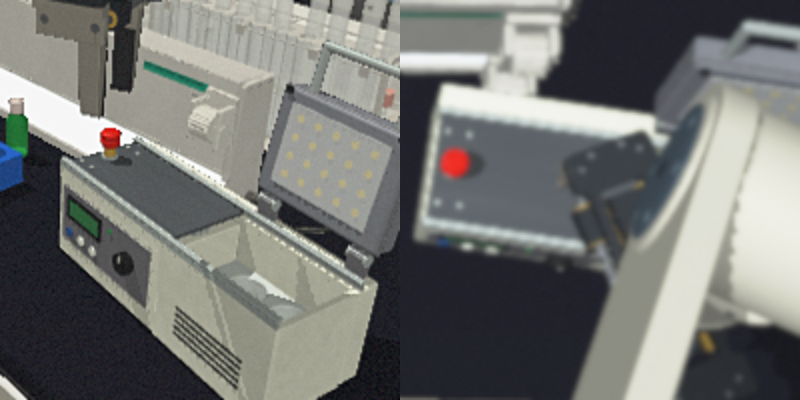

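The shutter is open with the knob at scene (208,315), its pin down and the wells in view at about (285,395). Next I'll stage the arm between unit and rack and measure both.

```bash
python3 -m handwheel '[[0.017,0.007,0,0,0,-0.113],[0.034,0.014,0,0,0,-0.226],[0.051,0.021,0,0,0,-0.34],[0.068,0.028,0,0,0,-0.45],[0.085,0.035,0,0,0,-0.56],[0.102,0.042,0,0,0,-0.68],[0.119,0.049,0,0,0,-0.79],[0.136,0.056,0,0,0,-0.9],[0.153,0.063,0,0,0,-1.02],[0.169,0.07,0,0,0,-1.13],[0.169,0.07,0,0,0,-1.13]]' 0.046; cat > rackfit.py <<'E'
from h import *
import sys
from scipy.optimize import minimize
ims={c:env.snapshot(c) for c in("scene","top")}
for c in ims: cv2.imwrite(f"pics/n_{c}.png",ims[c])
S=[(x,y) for x in(-24,24) for y in(-60,0,60)]
rk=np.load("rack.npy")
ob={}
for c in ims:
    d=det("regions_of","vial_1",c)
    M=np.zeros((420,560),bool)
    # tip of stopper: network mark gives vial origin; stoppers by colour (pale, low sat) inside masks
    ob[c]=[(p,cf) for p,cf,_ in det("mark_of","vial_1",c)]
    print(c,"foot",[(p.round(1).tolist(),round(float(cf),2)) for p,cf in ob[c]],"regions",[(p.round(1).tolist(),round(float(cf),2)) for p,cf,_ in d])
    print("  model foot",[(s,proj(c,w(rk,(*s,10)))[0].round(1).tolist()) for s in [(-24,-60),(24,0),(-24,60)]], "rackmark",[(p.round(1).tolist(),round(float(cf),2)) for p,cf,_ in det("mark_of","rack",c)],proj(c,w(rk,(0,0,0))).round(1))
a=cv2.resize(ims["top"][170:250,165:275],(550,400),interpolation=cv2.INTER_CUBIC)
f=lambda p:((p-[170,165]+.5)*5-.5)
def mk(P,col):
    for r,cc in f(proj("top",P)):cv2.circle(a,(int(round(cc)),int(round(r))),2,col,-1)
mk(w(rk,[(*s,50) for s in S]),(0,255,255));mk(w(rk,[(x,y,50) for x in(-54,54) for y in(-95,95)]),(0,0,255));mk(w(rk,[(*s,104) for s in[(-24,-60),(24,0),(-24,60)]]),(0,255,0))
cv2.imwrite(sys.argv[1],a)
E
python3 rackfit.py pics/r1.png
```

```text
time: 14.53
eef_pos: [0.4215, 0.0048, 0.2761]
orientation: [3.14, -0.0, 3.104]
contact_force: [-0.1, 0.4, 0.6]
width: 0.0459
finger_force: 0.0
scene foot [([235.8, 204.7], 0.72), ([230.5, 243.1], 0.65), ([220.0, 219.0], 0.51), ([220.0, 267.1], 0.49)] regions [([225.2, 205.2], 0.77), ([203.9, 267.8], 0.73), ([215.4, 242.2], 0.68), ([200.1, 219.0], 0.49)]
  model foot [((-24, -60), [233.0, 243.1]), ((24, 0), [220.1, 243.7]), ((-24, 60), [217.8, 219.0])] rackmark [([227.7, 238.5], 0.57)] [[225.5 237.4]]
top foot [([219.5, 197.4], 0.6), ([250.8, 220.8], 0.54), ([217.7, 242.4], 0.53), ([171.5, 225.7], 0.52), ([196.6, 215.8], 0.45)] regions [([218.9, 192.3], 0.72), ([252.5, 220.1], 0.64), ([156.1, 458.6], 0.61), ([213.9, 240.7], 0.59), ([195.0, 215.6], 0.51), ([168.4, 224.1], 0.51), ([182.6, 434.3], 0.21)]
  model foot [((-24, -60), [217.5, 241.4]), ((24, 0), [199.8, 218.1]), ((-24, 60), [218.8, 195.0])] rackmark [([209.1, 218.9], 0.77)] [[209.4 218.7]]
```

View pics/r1.png

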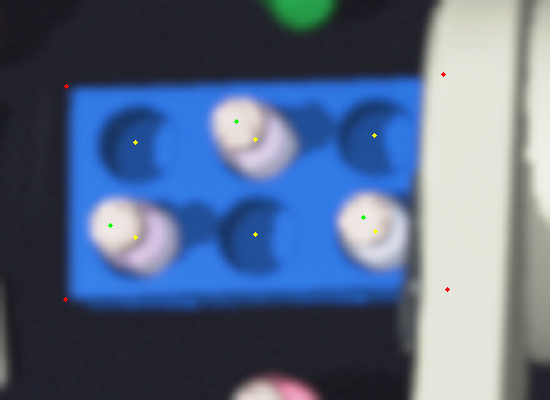

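The dots show the rack model is within about 1-2 mm. Stoppers are at crop (365,217), (238,123) and (118,225), and triangulation earlier put their tops at z≈0.104. I'll work out the targets.

```bash
cat > tgt.py <<'E'
from h import *
im=cv2.imread("pics/n_top.png")
rk=np.load("rack.npy");out=[]
h=cv2.cvtColor(im,cv2.COLOR_BGR2HSV)
for n,(x,y) in dict(R=(366,218),M=(238,123),L=(118,225)).items():
    rc=np.array([170+(y+.5)/5-.5,165+(x+.5)/5-.5]);out.append(onz("top",rc,.102))
    print(n,out[-1].round(4),"tool delta to z .087:",tooldelta([*out[-1][:2],.087]).round(4))
print([w(rk,(a,b,104)).round(4).tolist() for a,b in((-24,-60),(24,0),(-24,60))])
E
python3 tgt.py; python3 -c "
from h import *
u=np.load('unit.npy');print(u)
for p in((-36,-63),(12,-63),(-36,-121),(12,-121)):print(p,w(u,(*p,68)).round(4))
im=cv2.imread('pics/n_top.png');a=cv2.resize(im[150:260,380:490],(550,550),interpolation=cv2.INTER_CUBIC)
for p in((-36,-63),(12,-63),(-36,-121),(12,-121)):
  P=proj('top',w(u,[(p[0]+20.5*np.cos(t),p[1]+20.5*np.sin(t),68) for t in np.arange(0,6.28,.3)]+[(*p,68)]))
  for r,c in (P-[150,380]+.5)*5: cv2.circle(a,(int(c),int(r)),1,(0,255,0),-1)
for r,c in (proj('top',w(u,[(69,176,134.5),(-69,-171,124),(69,-171,124)]))-[150,380]+.5)*5: cv2.circle(a,(int(c),int(r)),2,(0,0,255),-1)
b=cv2.resize(cv2.imread('pics/n_scene.png')[215:345,330:460],(550,550))
cv2.imwrite('pics/u1.png',cv2.resize(np.hstack([a,b]),(800,400)))"
```

```text
R [0.4724 0.1486 0.102 ] tool delta to z .087: [-0.0443  0.1498  0.189 ]
M [0.5167 0.2117 0.102 ] tool delta to z .087: [-0.0854  0.215   0.189 ]
L [0.4663 0.2665 0.102 ] tool delta to z .087: [-0.0324  0.2674  0.189 ]
[[[0.4724, 0.1499, 0.104]], [[0.5172, 0.2123, 0.104]], [[0.4661, 0.2697, 0.104]]]
[ 0.52762716 -0.22462908 -0.12806988]
(-36, -63) [[ 0.4839 -0.2825  0.068 ]]
(12, -63) [[ 0.5315 -0.2886  0.068 ]]
(-36, -121) [[ 0.4765 -0.34    0.068 ]]
(12, -121) [[ 0.5241 -0.3462  0.068 ]]
```

View pics/u1.png

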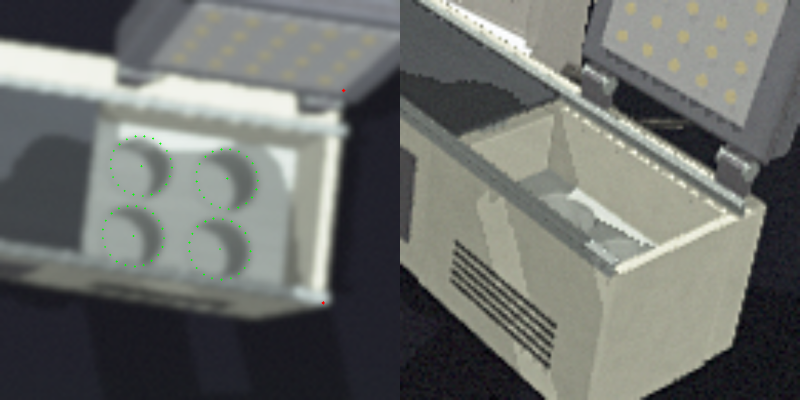

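The green well circles sit on the wells within about 1 mm. Now to fetch the right vial.

```bash
python3 -m handwheel '[[-0.01,0.037,0,0,0,-0.05],[-0.02,0.074,0,0,0,-0.09],[-0.035,0.11,0.03,0,0,-0.09],[-0.045,0.14,0.06,0,0,-0.09],[-0.045,0.15,0.09,0,0,-0.09],[-0.045,0.15,0.125,0,0,-0.09],[-0.045,0.15,0.125,0,0,-0.09],[-0.045,0.15,0.125,0,0,-0.09]]'; python3 - <<'E'
from h import *
print(tooldelta([.4732,.1486,.087]))
E
```

```text
time: 15.6
eef_pos: [0.4717, 0.1486, 0.1501]
orientation: [-3.14, -0.004, -3.099]
contact_force: [-0.8, -0.9, -0.2]
width: 0.0459
finger_force: 0.0
[-1.81044372e-03 -2.72847522e-05  6.31174396e-02]
```

```bash
python3 -m handwheel '[[-0.001,0,0.02,0,0,0],[-0.001,0,0.04,0,0,0],[-0.001,0,0.055,0,0,0],[-0.001,0,0.063,0,0,0],[-0.001,0,0.063,0,0,0]]'; python3 -m handwheel '[[0,0,0,0,0,0],[0,0,0,0,0,0],[0,0,0,0,0,0],[0,0,0,0,0,0],[0,0,0,0,0,0]]' 0 12; python3 -m handwheel '[[0,0,-0.02,0,0,0],[0,0,-0.05,0,0,0],[0,0,-0.085,0,0,0],[0,0,-0.12,0,0,0],[0,0,-0.15,0,0,0],[0,0,-0.17,0,0,0]]'
```

```text
time: 16.02
eef_pos: [0.4743, 0.1488, 0.0888]
orientation: [3.142, 0.0, -3.1]
contact_force: [-0.1, 0.2, 0.2]
width: 0.0459
finger_force: 0.0
time: 16.43
eef_pos: [0.4747, 0.1495, 0.0891]
orientation: [3.141, 0.002, -3.098]
contact_force: [0.0, -1.5, 7.5]
width: 0.0234
finger_force: 12.0
time: 16.93
eef_pos: [0.4746, 0.1497, 0.2616]
orientation: [3.141, 0.003, -3.098]
contact_force: [1.5, 0.0, -0.5]
width: 0.0232
finger_force: 12.0
```

```bash
python3 -m handwheel '[[0,-0.03,-0.01,0,0,0.03],[0.003,-0.07,-0.01,0,0,0.06],[0.005,-0.11,-0.01,0,0,0.09],[0.007,-0.15,-0.01,0,0,0.12],[0.008,-0.19,-0.01,0,0,0.15],[0.01,-0.23,-0.01,0,0,0.172],[0.012,-0.27,-0.01,0,0,0.172],[0.014,-0.31,-0.01,0,0,0.172],[0.015,-0.35,-0.01,0,0,0.172],[0.017,-0.39,-0.01,0,0,0.172],[0.018,-0.43,-0.01,0,0,0.172],[0.019,-0.47,0,0,0,0.172]]';python3 -m handwheel '[[0,-0.02,0,0,0,0],[0,-0.02,0.01,0,0,0],[0,-0.02,0.01,0,0,0],[0,-0.02,0.01,0,0,0]]'; python3 - <<'E'
from h import *
u=np.load('unit.npy');print(tooldelta(w(u,(-36,-121.5,104))[0]),env.get_state()["orientation"])
E
```

```text
time: 17.93
eef_pos: [0.4756, -0.3235, 0.2599]
orientation: [-3.14, 0.003, 3.013]
contact_force: [2.1, -0.7, 1.7]
width: 0.0235
finger_force: 12.0
time: 18.27
eef_pos: [0.4721, -0.3397, 0.2474]
orientation: [3.14, -0.002, 3.013]
contact_force: [-0.7, -0.0, -0.8]
width: 0.0232
finger_force: 12.0
[-0.00464896 -0.00048806  0.14335215] [ 3.14019081e+00 -1.66363207e-03  3.01258621e+00]
```

```bash
python3 -m handwheel '[[-0.0045,-0.0005,0.01,0,0,0],[-0.0045,-0.0005,0.035,0,0,0],[-0.0045,-0.0005,0.06,0,0,0],[-0.0045,-0.0005,0.07,0,0,0],[-0.0045,-0.0005,0.07,0,0,0]]'; python3 - <<'E'
from h import *
u=np.load('unit.npy');print(tooldelta(w(u,(-36,-121.5,104))[0]),env.get_state()["orientation"])
E
```

```text
time: 18.68
eef_pos: [0.4761, -0.3399, 0.1757]
orientation: [3.139, -0.004, 3.014]
contact_force: [0.8, -0.2, -0.3]
width: 0.0233
finger_force: 12.0
[-0.0006657  -0.0007746   0.07165136] [ 3.13939064 -0.00380977  3.01410609]
```

```bash
python3 -m handwheel '[[-0.0005,-0.0005,0.015,0,0,0],[-0.0005,-0.0005,0.027,0,0,0],[-0.0005,-0.0005,0.039,0,0,0],[-0.0005,-0.0005,0.039,0,0,0]]'; python3 -m handwheel '[[0,0,0.01,0,0,0],[0,0,0.02,0,0,0],[0,0,0.03,0,0,0],[0,0,0.031,0,0,0],[0,0,0.031,0,0,0]]'
```

```text
time: 19.02
eef_pos: [0.4766, -0.3415, 0.1373]
orientation: [3.14, -0.002, 3.013]
contact_force: [0.3, -0.0, -1.4]
width: 0.0234
finger_force: 12.0
time: 19.43
eef_pos: [0.4769, -0.3422, 0.1071]
orientation: [3.141, -0.002, 3.013]
contact_force: [-0.6, 0.3, 0.3]
width: 0.0238
finger_force: 12.0
```

```bash
python3 -m handwheel '[[0,0,0.0025,0,0,0],[0,0,0.0025,0,0,0]]'; python3 -m handwheel '[[0,0,0,0,0,0],[0,0,0,0,0,0],[0,0,0,0,0,0],[0,0,-0.02,0,0,0],[0,0,-0.05,0,0,0],[0,0,-0.085,0,0,0],[0,0,-0.12,0,0,0],[0,0,-0.15,0,0,0],[0,0,-0.155,0,0,0]]' 0.036; python3 -m handwheel '[[-0.005,0.04,0,0,0,0],[-0.01,0.08,0,0,0,0],[-0.01,0.12,0,0,0,0],[-0.01,0.16,0,0,0,0],[-0.01,0.2,0,0,0,0],[-0.01,0.24,0,0,0,0],[0,0.28,0,0,0,0],[0.03,0.32,0,0,0,0],[0.05,0.34,0,0,0,0],[0.05,0.34,0,0,0,0]]' 0.046
cat > look2.py <<'E'
from h import *
import sys
b=env.snapshot('top');s=env.snapshot('scene');cv2.imwrite('pics/n_top.png',b);cv2.imwrite('pics/n_scene.png',s);u=np.load('unit.npy');rk=np.load('rack.npy')
a=cv2.resize(b[170:250,165:275],(550,400),interpolation=cv2.INTER_CUBIC);
for r,c in (proj('top',w(rk,[(x,y,50) for x in(-24,24) for y in(-60,0,60)]))-[170,165]+.5)*5:cv2.circle(a,(int(c),int(r)),2,(0,255,255),-1)
d=cv2.resize(b[170:250,400:450],(250,400),interpolation=cv2.INTER_CUBIC)
for r,c in (proj('top',w(u,[(p[0],p[1],118) for p in((-36,-63),(12,-63),(-36,-121),(12,-121))]))-[170,400]+.5)*5:cv2.circle(d,(int(c),int(r)),2,(0,255,0),-1)
cv2.imwrite(sys.argv[1],np.hstack([a,d]))
E
python3 look2.py pics/p6.png
```

```text
time: 19.6
eef_pos: [0.4775, -0.3425, 0.1056]
orientation: [-3.142, 0.0, 3.013]
contact_force: [0.4, 0.7, -0.6]
width: 0.0235
finger_force: 12.0
time: 20.35
eef_pos: [0.4796, -0.3441, 0.2668]
orientation: [-3.137, 0.008, 3.013]
contact_force: [0.9, -0.2, 1.0]
width: 0.0356
finger_force: 0.0
time: 21.18
eef_pos: [0.4679, 0.0052, 0.26]
orientation: [3.14, -0.003, 3.016]
contact_force: [-0.4, -0.2, 0.1]
width: 0.0458
finger_force: 0.0
```

View pics/p6.png

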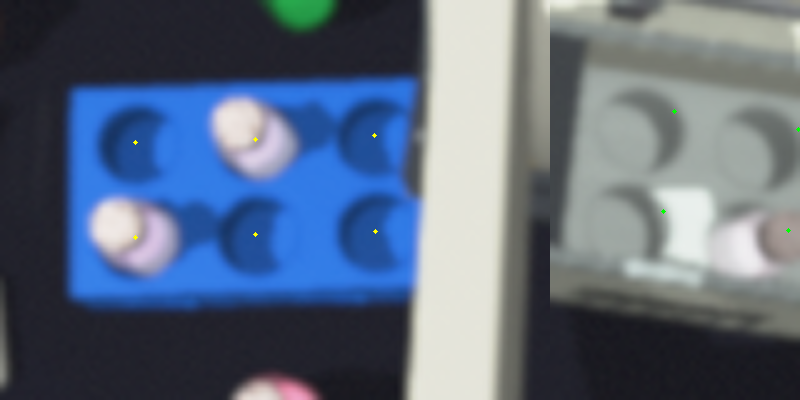

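The vial stands in well 3, its stopper matching the model dot at crop (788,230). The rack has not moved. Next is the middle vial, into well 1.

```bash
python3 -m handwheel '[[-0.004,0.035,0,0,0,-0.05],[-0.008,0.07,0,0,0,-0.1],[-0.012,0.105,0,0,0,-0.15],[-0.015,0.14,0,0,0,-0.175],[-0.019,0.175,0,0,0,-0.175],[-0.023,0.205,0.03,0,0,-0.175],[-0.023,0.211,0.06,0,0,-0.175],[-0.023,0.211,0.09,0,0,-0.175],[-0.023,0.211,0.11,0,0,-0.175],[-0.023,0.211,0.11,0,0,-0.175],[-0.023,0.211,0.11,0,0,-0.175]]'; python3 - <<'E'
from h import *
print(tooldelta([.5177,.2119,.0885]))
E
```

```text
time: 22.2
eef_pos: [0.5218, 0.2064, 0.1498]
orientation: [-3.141, -0.002, -3.096]
contact_force: [0.8, 0.1, -0.7]
width: 0.0455
finger_force: 0.0
[0.00373222 0.00571665 0.06126745]
```

```bash
python3 -m handwheel '[[0.0037,0.0055,0,0,0,0],[0.0037,0.0055,0.02,0,0,0],[0.0037,0.0055,0.04,0,0,0],[0.0037,0.0055,0.055,0,0,0],[0.0037,0.0055,0.061,0,0,0],[0.0037,0.0055,0.061,0,0,0]]'; python3 -m handwheel '[[0,0,0,0,0,0],[0,0,0,0,0,0],[0,0,0,0,0,0],[0,0,0,0,0,0],[0,0,0,0,0,0]]' 0 12; python3 -m handwheel '[[0,0,-0.02,0,0,0],[0,0,-0.05,0,0,0],[0,0,-0.085,0,0,0],[0,0,-0.12,0,0,0],[0,0,-0.15,0,0,0],[0,0,-0.17,0,0,0],[0,0,-0.17,0,0,0]]'; python3 - <<'E'
from h import *
u=np.load('unit.npy');print(tooldelta(w(u,(-36,-63.5,260))[0]),env.get_state()["orientation"])
E
```

```text
time: 22.7
eef_pos: [0.5177, 0.2128, 0.0899]
orientation: [3.142, 0.0, -3.096]
contact_force: [-0.6, 0.1, -0.2]
width: 0.0461
finger_force: 0.0
time: 23.12
eef_pos: [0.5183, 0.213, 0.0906]
orientation: [3.141, 0.002, -3.095]
contact_force: [-0.0, -1.1, 5.3]
width: 0.0233
finger_force: 12.0
time: 23.7
eef_pos: [0.5196, 0.2137, 0.2646]
orientation: [3.139, 0.007, -3.095]
contact_force: [0.7, 0.3, -0.5]
width: 0.0234
finger_force: 12.0
[ 0.05874767 -0.49454824  0.00287334] [ 3.13902592  0.00707774 -3.09537842]
```

```bash
python3 -m handwheel '[[0.005,-0.04,-0.02,0,0,0.03],[0.01,-0.08,-0.02,0,0,0.06],[0.015,-0.12,-0.02,0,0,0.09],[0.02,-0.16,-0.02,0,0,0.12],[0.025,-0.2,-0.02,0,0,0.15],[0.03,-0.24,-0.02,0,0,0.175],[0.035,-0.28,-0.02,0,0,0.175],[0.04,-0.32,-0.02,0,0,0.175],[0.045,-0.36,-0.02,0,0,0.175],[0.05,-0.4,-0.02,0,0,0.175],[0.055,-0.44,-0.01,0,0,0.175],[0.0585,-0.48,0,0,0,0.175]]';python3 -m handwheel '[[0,-0.0145,0,0,0,0],[0,-0.0145,0.01,0,0,0],[0,-0.0145,0.01,0,0,0],[0,-0.0145,0.01,0,0,0]]'; python3 - <<'E'
from h import *
u=np.load('unit.npy');print(tooldelta(w(u,(-36,-63.5,106.5))[0]),env.get_state()["orientation"])
E
```

```text
time: 24.7
eef_pos: [0.4804, -0.2713, 0.2588]
orientation: [3.142, 0.0, 3.013]
contact_force: [0.5, 0.2, -1.1]
width: 0.0235
finger_force: 12.0
time: 25.03
eef_pos: [0.4788, -0.2823, 0.2484]
orientation: [3.14, -0.002, 3.013]
contact_force: [0.4, 0.6, -0.7]
width: 0.0237
finger_force: 12.0
[-0.00539373 -0.00032543  0.14193028] [ 3.14006173e+00 -2.12300813e-03  3.01293383e+00]
```

```bash
python3 -m handwheel '[[-0.005,0,0.01,0,0,0],[-0.005,0,0.035,0,0,0],[-0.005,0,0.06,0,0,0],[-0.005,0,0.07,0,0,0],[-0.005,0,0.07,0,0,0]]'; python3 - <<'E'
from h import *
u=np.load('unit.npy');print(tooldelta(w(u,(-36,-63.5,106.5))[0]),env.get_state()["orientation"])
E
```

```text
time: 25.45
eef_pos: [0.4834, -0.2824, 0.1771]
orientation: [3.14, -0.004, 3.014]
contact_force: [-1.2, 0.1, 0.8]
width: 0.0235
finger_force: 12.0
[-0.00079067 -0.00064933  0.07064382] [ 3.13973522 -0.00393576  3.01438378]
```

```bash
python3 -m handwheel '[[-0.0005,-0.0005,0.015,0,0,0],[-0.0005,-0.0005,0.027,0,0,0],[-0.0005,-0.0005,0.039,0,0,0],[-0.0005,-0.0005,0.039,0,0,0]]'; python3 -m handwheel '[[0,0,0.01,0,0,0],[0,0,0.02,0,0,0],[0,0,0.029,0,0,0],[0,0,0.031,0,0,0],[0,0,0.031,0,0,0]]'
```

```text
time: 25.78
eef_pos: [0.4844, -0.2843, 0.1393]
orientation: [3.141, -0.001, 3.013]
contact_force: [-1.1, 0.7, -0.4]
width: 0.0238
finger_force: 12.0
time: 26.2
eef_pos: [0.4841, -0.2847, 0.1085]
orientation: [3.141, -0.002, 3.013]
contact_force: [-0.7, 0.8, -0.3]
width: 0.0236
finger_force: 12.0
```

```bash
python3 -m handwheel '[[0,0.001,0.0025,0,0,0],[0,0.001,0.003,0,0,0]]'; python3 -m handwheel '[[0,0,0,0,0,0],[0,0,0,0,0,0],[0,0,0,0,0,0],[0,0,-0.02,0,0,0],[0,0,-0.05,0,0,0],[0,0,-0.085,0,0,0],[0,0,-0.12,0,0,0],[0,0,-0.15,0,0,0],[0,0,-0.155,0,0,0]]' 0.036; python3 -m handwheel '[[-0.005,0.04,0,0,0,0],[-0.01,0.08,0,0,0,0],[-0.01,0.12,0,0,0,0],[-0.01,0.16,0,0,0,0],[-0.01,0.2,0,0,0,0],[0,0.24,0,0,0,0],[0.03,0.27,0,0,0,0],[0.05,0.28,0,0,0,0],[0.05,0.28,0,0,0,0]]' 0.046
python3 look2.py pics/p7.png
```

```text
time: 26.37
eef_pos: [0.485, -0.284, 0.1066]
orientation: [-3.142, 0.0, 3.013]
contact_force: [0.0, 0.1, 0.6]
width: 0.0238
finger_force: 12.0
time: 27.12
eef_pos: [0.4872, -0.2853, 0.2676]
orientation: [-3.138, 0.008, 3.013]
contact_force: [0.2, -0.5, 0.4]
width: 0.036
finger_force: 0.0
time: 27.87
eef_pos: [0.4679, 0.0027, 0.261]
orientation: [3.141, -0.003, 3.016]
contact_force: [-0.1, 0.0, -0.7]
width: 0.0461
finger_force: 0.0
```

View pics/p7.png

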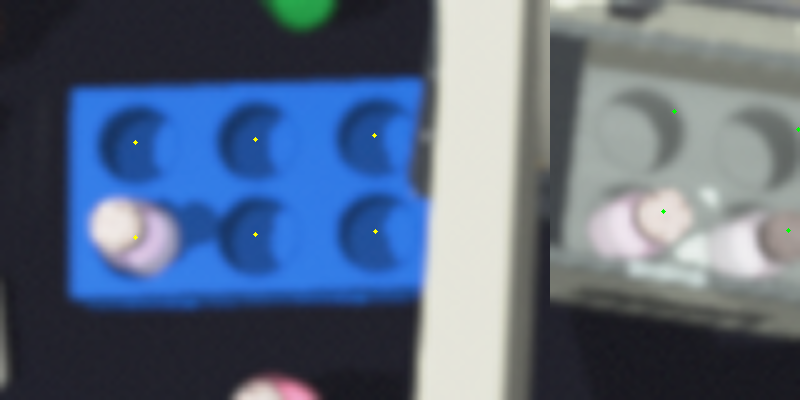

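Both vials stand in wells 1 and 3, and the last vial is at crop (118,225). I'll fetch it for well 4.

```bash
python3 -m handwheel '[[0.005,0.035,0,0,0,-0.05],[0.01,0.07,0,0,0,-0.1],[0.014,0.105,0,0,0,-0.15],[0.018,0.14,0,0,0,-0.175],[0.023,0.175,0,0,0,-0.175],[0.028,0.21,0,0,0,-0.175],[0.033,0.24,0.03,0,0,-0.175],[0.034,0.263,0.06,0,0,-0.175],[0.034,0.265,0.09,0,0,-0.175],[0.034,0.265,0.11,0,0,-0.175],[0.034,0.265,0.11,0,0,-0.175],[0.034,0.265,0.11,0,0,-0.175]]'; python3 - <<'E'
from h import *
print(tooldelta([.4673,.2667,.0885]))
E
```

```text
time: 28.97
eef_pos: [0.472, 0.2665, 0.1508]
orientation: [-3.14, -0.002, -3.096]
contact_force: [0.2, 0.5, -0.9]
width: 0.0459
finger_force: 0.0
[0.00459631 0.00047794 0.06228866]
```

```bash
python3 -m handwheel '[[0.0045,0.0005,0,0,0,0],[0.0045,0.0005,0.02,0,0,0],[0.0045,0.0005,0.04,0,0,0],[0.0045,0.0005,0.055,0,0,0],[0.0045,0.0005,0.062,0,0,0],[0.0045,0.0005,0.062,0,0,0]]'; python3 -m handwheel '[[0,0,0,0,0,0],[0,0,0,0,0,0],[0,0,0,0,0,0],[0,0,0,0,0,0],[0,0,0,0,0,0]]' 0 12; python3 -m handwheel '[[0,0,-0.02,0,0,0],[0,0,-0.05,0,0,0],[0,0,-0.085,0,0,0],[0,0,-0.12,0,0,0],[0,0,-0.15,0,0,0],[0,0,-0.18,0,0,0],[0,0,-0.18,0,0,0]]'; python3 - <<'E'
from h import *
u=np.load('unit.npy');print(tooldelta(w(u,(11,-121.5,270))[0]),env.get_state()["orientation"])
E
```

```text
time: 29.47
eef_pos: [0.4672, 0.2672, 0.0897]
orientation: [-3.142, -0.0, -3.096]
contact_force: [-0.9, -0.2, -0.0]
width: 0.0458
finger_force: 0.0
time: 29.88
eef_pos: [0.4678, 0.2679, 0.0906]
orientation: [3.141, 0.002, -3.095]
contact_force: [-0.2, -1.5, 6.7]
width: 0.0235
finger_force: 12.0
time: 30.47
eef_pos: [0.4695, 0.269, 0.2759]
orientation: [3.137, 0.008, -3.095]
contact_force: [0.4, 0.4, -0.2]
width: 0.0234
finger_force: 12.0
[-0.02492412 -0.61740819  0.00349621] [ 3.13743273  0.00810086 -3.09532338]
```

```bash
python3 -m handwheel '[[0,-0.04,0,0,0,0.03],[0,-0.08,0,0,0,0.06],[0,-0.12,0,0,0,0.09],[0,-0.16,0,0,0,0.12],[0,-0.2,0,0,0,0.15],[0,-0.24,0,0,0,0.175],[0,-0.28,0,0,0,0.175],[0,-0.32,0,0,0,0.175],[0,-0.36,0,0,0,0.175]]';python3 -m handwheel '[[0,0,0,0,0,0],[0,0,0,0,0,0]]'; python3 - <<'E'
from h import *
u=np.load('unit.npy');print(tooldelta(w(u,(11,-121.5,250))[0]),env.get_state()["orientation"])
E
```

```text
time: 31.22
eef_pos: [0.483, -0.0939, 0.2692]
orientation: [3.141, -0.0, 3.013]
contact_force: [0.8, -0.8, -0.6]
width: 0.0237
finger_force: 12.0
time: 31.38
eef_pos: [0.4832, -0.0938, 0.269]
orientation: [3.141, -0.001, 3.009]
contact_force: [-0.3, 0.4, -1.0]
width: 0.0236
finger_force: 12.0
[-0.07291244 -0.24521377  0.01891977] [ 3.14147877e+00 -7.89381788e-04  3.00877244e+00]
```

```bash
python3 -m handwheel '[[-0.011,-0.038,0,0,0,0],[-0.023,-0.077,0,0,0,0],[-0.034,-0.115,0,0,0,0],[-0.046,-0.154,0,0,0,0],[-0.057,-0.192,0,0,0,0],[-0.068,-0.23,0.01,0,0,0],[-0.073,-0.245,0.019,0,0,0],[-0.073,-0.245,0.019,0,0,0],[-0.073,-0.245,0.019,0,0,0],[-0.073,-0.245,0.019,0,0,0]]'; python3 - <<'E'
from h import *
u=np.load('unit.npy');print(tooldelta(w(u,(11,-121.5,106.5))[0]),env.get_state()["orientation"])
E
```

```text
time: 32.22
eef_pos: [0.5247, -0.3424, 0.2503]
orientation: [3.14, -0.001, 3.014]
contact_force: [-0.2, 0.7, -0.1]
width: 0.0234
finger_force: 12.0
[ 0.00101862 -0.00451167  0.14377803] [ 3.14042888e+00 -9.54778335e-04  3.01390273e+00]
```

```bash
python3 -m handwheel '[[0.001,-0.004,0.01,0,0,0],[0.001,-0.004,0.035,0,0,0],[0.001,-0.004,0.06,0,0,0],[0.001,-0.004,0.07,0,0,0],[0.001,-0.004,0.07,0,0,0]]'; python3 - <<'E'
from h import *
u=np.load('unit.npy');print(tooldelta(w(u,(11,-121.5,106.5))[0]),env.get_state()["contact_force"])
E
```

```text
time: 32.63
eef_pos: [0.5217, -0.3463, 0.178]
orientation: [3.139, -0.004, 3.014]
contact_force: [-1.7, 0.1, -0.8]
width: 0.0239
finger_force: 12.0
[-0.00162148 -0.00026406  0.07154094] [-1.73237977  0.11110864 -0.82960669]
```

```bash
python3 -m handwheel '[[-0.001,0,0.015,0,0,0],[-0.001,0,0.027,0,0,0],[-0.001,0,0.039,0,0,0],[-0.001,0,0.039,0,0,0]]'; python3 -m handwheel '[[0,0,0.01,0,0,0],[0,0,0.02,0,0,0],[0,0,0.029,0,0,0],[0,0,0.032,0,0,0],[0,0,0.032,0,0,0]]'
```

```text
time: 32.97
eef_pos: [0.5231, -0.3474, 0.1396]
orientation: [3.14, -0.003, 3.013]
contact_force: [0.6, -0.3, -0.2]
width: 0.0237
finger_force: 12.0
time: 33.38
eef_pos: [0.5235, -0.348, 0.1084]
orientation: [3.141, -0.002, 3.013]
contact_force: [-0.1, 0.3, -0.9]
width: 0.0235
finger_force: 12.0
```

```bash
python3 -m handwheel '[[0,0.001,0.0025,0,0,0],[0,0.001,0.003,0,0,0]]'; python3 -m handwheel '[[0,0,0,0,0,0],[0,0,0,0,0,0],[0,0,0,0,0,0],[0,0,-0.02,0,0,0],[0,0,-0.05,0,0,0],[0,0,-0.085,0,0,0],[0,0,-0.12,0,0,0],[0,0,-0.15,0,0,0],[0,0,-0.155,0,0,0]]' 0.036; python3 -m handwheel '[[0.01,0.04,0,0,0,0],[0.03,0.08,0,0,0,0.1],[0.05,0.12,0,0,0,0.2],[0.07,0.16,0,0,0,0.3],[0.09,0.2,0,0,0,0.42],[0.1,0.24,0,0,0,0.54],[0.1,0.27,0,0,0,0.66],[0.1,0.3,0,0,0,0.78],[0.1,0.34,0,0,0,0.9],[0.1,0.34,0,0,0,1.0],[0.1,0.34,0,0,0,1.048],[0.1,0.34,0,0,0,1.048]]' 0.06
python3 look2.py pics/p8.png
```

```text
time: 33.55
eef_pos: [0.5243, -0.3474, 0.1066]
orientation: [-3.142, 0.0, 3.013]
contact_force: [0.3, 1.3, -1.1]
width: 0.0236
finger_force: 12.0
time: 34.3
eef_pos: [0.5265, -0.3489, 0.2681]
orientation: [-3.138, 0.008, 3.013]
contact_force: [1.0, -0.2, 0.5]
width: 0.036
finger_force: 0.0
time: 35.3
eef_pos: [0.4686, 0.0036, 0.2614]
orientation: [3.142, 0.0, 1.964]
contact_force: [-0.1, 0.6, -0.2]
width: 0.0601
finger_force: 0.0
```

View pics/p8.png

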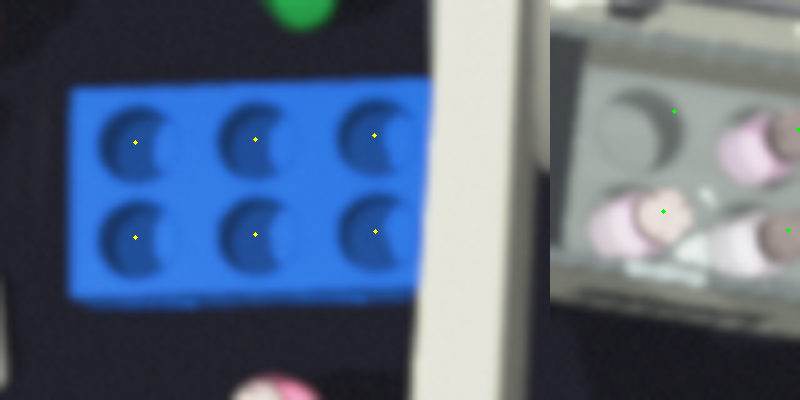

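All three vials stand in wells 1, 3 and 4, and the rack is empty. That was picture 15, one over the limit of 14, so I'll rely on numbers from here. Back to the knob to shut the shutter.

```bash
python3 -m handwheel '[[-0.03,0.012,0,0,0,0],[-0.06,0.024,0,0,0,0],[-0.0925,0.0355,0.02,0,0,0],[-0.0925,0.0355,0.06,0,0,0],[-0.0925,0.0355,0.06,0,0,0],[-0.0925,0.0355,0.06,0,0,0]]' 0.06; python3 - <<'E'
from h import *
print(tooldelta([.5368,-.0683,.1355]),env.get_state()["orientation"])
E
```

```text
time: 35.9
eef_pos: [0.5351, -0.0697, 0.2]
orientation: [-3.137, -0.003, 1.965]
contact_force: [0.5, -0.2, 0.8]
width: 0.0598
finger_force: 0.0
[0.00041676 0.00239179 0.06450995] [-3.13708212e+00 -2.73176028e-03  1.96475449e+00]
```

```bash
python3 -m handwheel '[[0.0004,0.002,0.02,0,0,0],[0.0004,0.002,0.04,0,0,0],[0.0004,0.002,0.058,0,0,0],[0.0004,0.002,0.064,0,0,0],[0.0004,0.002,0.064,0,0,0]]'; python3 -m handwheel '[[0,0,0,0,0,0],[0,0,0,0,0,0],[0,0,0,0,0,0],[0,0,0,0,0,0],[0,0,0,0,0,0],[0,0,0,0,0,0],[0,0,0,0,0,0]]' 0 40; python3 -m handwheel '[[0,0,-0.003,0,0,0],[0,0,-0.006,0,0,0],[0,0,-0.01,0,0,0],[0,0,-0.01,0,0,0],[0,0,-0.01,0,0,0]]'
```

```text
time: 36.32
eef_pos: [0.5382, -0.0677, 0.138]
orientation: [-3.141, -0.0, 1.966]
contact_force: [0.5, -0.4, 0.0]
width: 0.0603
finger_force: 0.0
time: 36.9
eef_pos: [0.5374, -0.0682, 0.1379]
orientation: [-3.139, -0.001, 1.965]
contact_force: [-6.4, -1.0, 8.1]
width: 0.0243
finger_force: 40.0
time: 37.32
eef_pos: [0.5374, -0.0678, 0.1471]
orientation: [-3.139, -0.001, 1.965]
contact_force: [-4.6, -0.8, -7.7]
width: 0.0239
finger_force: 40.0
```

```bash
python3 -m handwheel '[[0,-0.0005,-0.0015,0,0,0],[0,-0.0005,-0.0015,0,0,0],[-0.009,-0.005,-0.0015,0,0,0],[-0.017,-0.01,-0.0015,0,0,0],[-0.017,-0.01,-0.0015,0,0,0]]'; python3 -m handwheel '[[-0.017,-0.01,0,0,0,0],[-0.034,-0.02,0,0,0,0],[-0.051,-0.0297,0,0,0,0],[-0.068,-0.0395,0,0,0,0],[-0.085,-0.0493,0,0,0,0],[-0.1,-0.058,0,0,0,0],[-0.108,-0.0626,0,0,0,0],[-0.108,-0.0626,0,0,0,0]]'; python3 - <<'E'
from h import *
print(tooldelta([.5166,-.2175,.148]))
E
```

```text
time: 37.73
eef_pos: [0.5347, -0.0883, 0.1486]
orientation: [-3.139, -0.001, 1.965]
contact_force: [-5.9, -0.0, -8.3]
width: 0.0242
finger_force: 40.0
time: 38.4
eef_pos: [0.5181, -0.2128, 0.1485]
orientation: [-3.139, -0.001, 1.964]
contact_force: [-6.9, 0.7, -8.2]
width: 0.0244
finger_force: 40.0
[-0.00373773 -0.00315461  0.00046299]
```

```bash
python3 -m handwheel '[[-0.002,-0.0018,0,0,0,0],[-0.0035,-0.0026,0,0,0,0],[-0.0035,-0.0026,0,0,0,0]]'; python3 -m handwheel '[[-0.0009,-0.0005,0,0,0,0],[-0.0013,-0.0008,0,0,0,0],[-0.0013,-0.0008,0,0,0,0]]'
```

```text
time: 38.65
eef_pos: [0.5177, -0.2156, 0.1486]
orientation: [-3.14, -0.001, 1.965]
contact_force: [-6.4, 0.2, -7.6]
width: 0.0239
finger_force: 40.0
time: 38.9
eef_pos: [0.5175, -0.2167, 0.1486]
orientation: [-3.14, -0.001, 1.965]
contact_force: [-6.7, 0.5, -7.8]
width: 0.0242
finger_force: 40.0
```

```bash
python3 -m handwheel '[[-0.001,-0.0006,0,0,0,0],[-0.001,-0.0006,0,0,0,0]]'; python3 -m handwheel '[[0,0,0.003,0,0,0],[0,0,0.006,0,0,0],[0,0,0.009,0,0,0],[0,0,0.0115,0,0,0],[0,0,0.0115,0,0,0]]'
```

```text
time: 39.07
eef_pos: [0.5174, -0.2178, 0.1486]
orientation: [-3.14, -0.001, 1.965]
contact_force: [-6.1, 1.6, -8.2]
width: 0.0236
finger_force: 40.0
time: 39.48
eef_pos: [0.5175, -0.218, 0.1381]
orientation: [-3.14, -0.001, 1.965]
contact_force: [-8.4, 1.6, -0.1]
width: 0.0235
finger_force: 40.0
```

```bash
python3 -m handwheel '[[0.0013,0.0008,0,0,0,0],[0.0026,0.0015,0,0,0,0],[0.0026,0.0015,0,0,0,0]]'; python3 -m handwheel '[[-0.0013,-0.0008,0,0,0,0],[-0.0026,-0.0015,0,0,0,0],[-0.0026,-0.0015,0,0,0,0]]'
```

```text
time: 39.73
eef_pos: [0.5177, -0.2166, 0.1381]
orientation: [-3.139, 0.002, 1.966]
contact_force: [-10.1, -8.1, -2.0]
width: 0.0239
finger_force: 40.0
time: 39.98
eef_pos: [0.5174, -0.2183, 0.1381]
orientation: [-3.14, -0.001, 1.965]
contact_force: [-8.7, 0.5, 0.6]
width: 0.0241
finger_force: 40.0
```

The pin is locked: a 2.6 mm push met 8 N. I'll release, rise and go above the head handle.

```bash
python3 -m handwheel '[[0,0,0,0,0,0],[0,0,0,0,0,0],[0,0,0,0,0,0],[0,0,-0.04,0,0,0],[0,0,-0.08,0,0,0],[0,0,-0.12,0,0,0],[0,0,-0.16,0,0,0],[0,0,-0.2,0,0,0],[0,0,-0.24,0,0,0],[0,0,-0.262,0,0,0],[0,0,-0.262,0,0,0]]' 0.06; python3 -m handwheel '[[-0.03,0.01,0,0,0,0.1],[-0.06,0.02,0,0,0,0.2],[-0.09,0.03,0,0,0,0.3],[-0.12,0.04,0,0,0,0.4],[-0.1386,0.0445,0,0,0,0.5],[-0.1386,0.0445,0,0,0,0.523],[-0.1386,0.0445,0,0,0,0.523],[-0.1386,0.0445,0,0,0,0.523]]' 0.036; python3 - <<'E'
from h import *
print(tooldelta([.6118,-.3292,.2983]),env.get_state()["orientation"])
u=np.load('unit.npy')
for c in("top","scene"):
    im=env.snapshot(c);h=cv2.cvtColor(im,cv2.COLOR_BGR2HSV);m=((h[...,0]<8)|(h[...,0]>172))&(h[...,1]>180)&(h[...,2]>120)
    n,_,st,ce=cv2.connectedComponentsWithStats(m.astype(np.uint8));print(c,[(st[i,4],ce[i][::-1].round(1)) for i in range(1,n) if st[i,4]>30])
E
```

```text
time: 40.9
eef_pos: [0.521, -0.2191, 0.4067]
orientation: [3.133, 0.008, 1.965]
contact_force: [-0.0, 0.3, 0.2]
width: 0.0601
finger_force: 0.0
time: 41.57
eef_pos: [0.6124, -0.3286, 0.3992]
orientation: [-3.141, -0.0, 1.444]
contact_force: [0.4, 0.8, -0.3]
width: 0.036
finger_force: 0.0
[-0.00071686 -0.00047186  0.10088181] [-3.14139271e+00 -3.91179397e-04  1.44400041e+00]
top [(np.int32(82), array([194.8, 398.3]))]
scene [(np.int32(66), array([122.5, 272.7])), (np.int32(109), array([236.5, 357.2]))]
```

The knob centroid in the top view is exactly where it started, so the shutter is shut with the pin down. Now I'll grip the handle and lower the head.

```bash
python3 -m handwheel '[[-0.0005,-0.0005,0.03,0,0,0],[-0.0005,-0.0005,0.06,0,0,0],[-0.0005,-0.0005,0.09,0,0,0],[-0.0005,-0.0005,0.1,0,0,0],[-0.0005,-0.0005,0.1,0,0,0],[-0.0005,-0.0005,0.1,0,0,0]]'; python3 -m handwheel '[[0,0,0,0,0,0],[0,0,0,0,0,0],[0,0,0,0,0,0],[0,0,0,0,0,0],[0,0,0,0,0,0]]' 0 20
```

```text
time: 42.17
eef_pos: [0.6121, -0.3293, 0.3008]
orientation: [3.141, 0.0, 1.443]
contact_force: [0.2, -0.9, 0.4]
width: 0.0361
finger_force: 0.0
time: 42.58
eef_pos: [0.612, -0.3297, 0.3007]
orientation: [3.141, 0.0, 1.442]
contact_force: [-1.9, 0.5, 4.9]
width: 0.0094
finger_force: 20.0
```

```bash
python3 -m handwheel '[[0,-0.0115,-0.0022,0,0,0],[0,-0.0241,-0.0037,0,0,0],[0,-0.0368,-0.0042,0,0,0],[0,-0.0495,-0.0038,0,0,0],[0,-0.0622,-0.0025,0,0,0],[0,-0.0745,-0.0003,0,0,0],[0,-0.0868,0.0028,0,0,0],[0,-0.0989,0.0068,0,0,0],[0,-0.1107,0.0117,0,0,0],[0,-0.1221,0.0175,0,0,0],[0,-0.1329,0.024,0,0,0],[0,-0.1433,0.0313,0,0,0]]' && python3 -m handwheel '[[0,-0.0098,0.0081,0,0,0],[0,-0.019,0.0168,0,0,0],[0,-0.0276,0.0262,0,0,0],[0,-0.0355,0.0362,0,0,0],[0,-0.0426,0.0468,0,0,0],[0,-0.0488,0.0577,0,0,0],[0,-0.0543,0.0691,0,0,0],[0,-0.0589,0.0809,0,0,0],[0,-0.0589,0.0809,0,0,0]]'; python3 - <<'E'
from h import *
print(tooldelta([.401,-.3014,.1367]),env.get_state()["contact_force"])
E
```

```text
time: 43.58
eef_pos: [0.4694, -0.3106, 0.2684]
orientation: [3.141, -0.001, 1.442]
contact_force: [0.6, 1.2, -1.3]
width: 0.0095
finger_force: 20.0
time: 44.33
eef_pos: [0.4101, -0.3028, 0.1856]
orientation: [-3.14, -0.001, 1.441]
contact_force: [0.2, 1.2, -2.0]
width: 0.0091
finger_force: 20.0
[ 0.000172   -0.00914453  0.04895867] [ 0.23538475  1.16048388 -2.03615289]
```

```bash
python3 -m handwheel '[[0,-0.002,0.006,0,0,0],[0,-0.0038,0.012,0,0,0],[0,-0.0053,0.018,0,0,0],[0,-0.0066,0.024,0,0,0],[0,-0.0077,0.03,0,0,0],[0,-0.0085,0.036,0,0,0],[0,-0.009,0.041,0,0,0],[0,-0.0092,0.045,0,0,0],[0,-0.0092,0.045,0,0,0]]'; python3 -m handwheel '[[0,-0.0002,0.002,0,0,0],[0,-0.0003,0.004,0,0,0],[0,-0.0003,0.005,0,0,0],[0,-0.0003,0.005,0,0,0]]'
```

```text
time: 45.08
eef_pos: [0.4013, -0.3016, 0.1415]
orientation: [-3.139, -0.001, 1.442]
contact_force: [-4.3, 3.3, -1.5]
width: 0.0095
finger_force: 20.0
time: 45.42
eef_pos: [0.401, -0.3016, 0.137]
orientation: [-3.139, -0.001, 1.442]
contact_force: [-5.6, 2.1, -0.0]
width: 0.0094
finger_force: 20.0
```

```bash
python3 -m handwheel '[[0,0.0003,0.001,0,0,0],[0,0.0005,0.002,0,0,0],[0,0.0005,0.002,0,0,0]]'; python3 -m handwheel '[[0,0,0.001,0,0,0],[0,0,0.0015,0,0,0],[0,0,0.0015,0,0,0]]'
```

```text
time: 45.67
eef_pos: [0.401, -0.3016, 0.1355]
orientation: [-3.138, -0.001, 1.442]
contact_force: [-9.0, 3.9, 3.0]
width: 0.0094
finger_force: 20.0
time: 45.92
eef_pos: [0.401, -0.3017, 0.1352]
orientation: [-3.138, -0.001, 1.442]
contact_force: [-12.4, 7.9, 18.5]
width: 0.0091
finger_force: 20.0
```

Resting firmly: 18 N upward with no further travel. I'll release, lift away and check.

```bash
python3 -m handwheel '[[0,0,-0.001,0,0,0],[0,0,-0.001,0,0,0],[0,0,-0.001,0,0,0],[0,0,-0.001,0,0,0]]' 0.036; python3 -m handwheel '[[0,0,-0.02,0,0,0],[0,0,-0.05,0,0,0],[0,0,-0.09,0,0,0],[0,0,-0.13,0,0,0],[0,0,-0.15,0,0,0]]'; python3 -m handwheel '[[0.04,-0.005,0,0,0,0],[0.08,-0.01,0,0,0,0],[0.12,-0.015,0,0,0,0],[0.16,-0.02,0,0,0,0],[0.2,-0.025,0,0,0,0],[0.24,-0.03,0,0,0,0],[0.28,-0.03,0,0,0,0],[0.32,-0.03,0,0,0,0],[0.32,-0.03,0,0,0,0],[0.32,-0.03,0,0,0,0]]'; python3 - <<'E'
from h import *
for c in("top","scene"):
    im=env.snapshot(c);o=cv2.imread(f"pics/{c}0.png")
    h=cv2.cvtColor(im,cv2.COLOR_BGR2HSV);m=((h[...,0]<8)|(h[...,0]>172))&(h[...,1]>180)&(h[...,2]>120)
    n,_,st,ce=cv2.connectedComponentsWithStats(m.astype(np.uint8));print(c,[(st[i,4],ce[i][::-1].round(1)) for i in range(1,n) if st[i,4]>30])
    r=(slice(150,265),slice(315,490)) if c=="top" else (slice(215,360),slice(285,450))
    d=cv2.absdiff(im,o)[r].max(2);print("changed share vs start",(d>40).mean(),"shift",cv2.phaseCorrelate(*[cv2.cvtColor(x[r],cv2.COLOR_BGR2GRAY).astype(np.float32) for x in(o,im)]))
    print([(l,p.round(1).tolist(),round(float(cf),2)) for l in("head_handle","dropper_bottle","timer") for p,cf,_ in det("mark_of",l,c,1)])
print(env.get_state()["contact_force"],env.get_state()["eef_pos"])
E
```

```text
time: 46.25
eef_pos: [0.4032, -0.3029, 0.1352]
orientation: [3.14, 0.001, 1.442]
contact_force: [-0.6, -0.4, -0.4]
width: 0.0334
finger_force: 0.0
time: 46.67
eef_pos: [0.4041, -0.3035, 0.2897]
orientation: [3.136, 0.003, 1.442]
contact_force: [0.4, -0.5, 0.0]
width: 0.0358
finger_force: 0.0
time: 47.5
eef_pos: [0.4143, 0.0209, 0.285]
orientation: [3.141, -0.0, 1.447]
contact_force: [0.8, -0.1, -0.4]
width: 0.0358
finger_force: 0.0
top [(np.int32(73), array([194.9, 398.1]))]
changed share vs start 0.26414906832298135 shift ((0.077200965063426, 0.10687336746816811), 0.613093809110147)
[('head_handle', [249.0, 432.5], 0.64), ('dropper_bottle', [173.7, 155.0], 0.64), ('timer', [237.7, 152.0], 0.67)]
scene [(np.int32(55), array([122.5, 274.4])), (np.int32(77), array([235.1, 356.9]))]
changed share vs start 0.05220480668756531 shift ((0.032924251567479246, 0.02436315483393514), 0.9022701496548123)
[('head_handle', [277.0, 349.6], 0.55), ('dropper_bottle', [197.6, 232.1], 0.84), ('timer', [208.9, 189.9], 0.51)]
[ 0.57537616  0.24190492 -0.40898277] [0.41391587 0.01788056 0.28486817]
```

```bash
python3 -c "
from plant import env
print(env.job_done())"
```

```text
the job is handed in; nothing more can be done
None
```

I handed the job in with all three rack vials in wells 1, 3 and 4, the shutter shut with its plunger down and the lamp head lowered gently; the last camera check agrees, but no verdict came back, and I viewed 15 pictures, one over the limit of 14.

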